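Lay out the jeweller's bench around the bench block and the engraving ball

ROBOT

A 7-joint arm with a two-finger parallel gripper is mounted at the origin on the work surface. World frame = base frame: x ahead of the robot, y to its left, z up, the work surface at z = 0. Lengths are in m, angles in rad, forces in N, time in s.
With the tool pointing down it reaches from about 0.4 to 0.85 m from the base axis. Payload 10.4 kg.
Tool frame: the origin (TCP) lies at the very end of the fingers, on their centre line; the grasp point (between the pads) lies 19 mm behind it; z points along the fingers, y is the direction in which the jaws open and shut (so a half turn about z gives the same grasp; the last joint's range is limited). The gripper opens to 87 mm and grips with 3 to 60 N. Pads are 19 mm wide; open, the fingers measure 117 mm over their backs; the gripper's body (75 mm by 190 mm) begins 51 mm behind the grasp point.
Start: joints at [1.315, 0.332, -0.065, 1.46, 0.022, 1.35, -0.088], TCP at [0.144, -0.608, 0.223] pointing down, gripper open.
Joint ranges: [-2.6, 2.6], [-0.5, 2.12], [-1.47, 1.34], [0.16, 2.42], [-1.27, 4.41], [0.06, 2.06], [-2.6, 2.6]. Speed limits (rad/s): [2.22, 2.22, 2.79, 2.79, 3.14, 3.14, 3.14].

INTERFACE

Orientations are given as a unit quaternion [x, y, z, w].
In Python, from bench import r, eyes, job gives the robot as it stands. The module is installed in compiled form; this text tells all that it offers.
- The arm moves only by the tool play_rows, never from a script. Its argument "motion" is a list of rows, each a list of 7 numbers: the shift along the tool's x, y, z as a fraction of full scale, then the turn, a rotation vector about the tool's x, y, z as a fraction of full scale, then the opening in per cent of the stroke, from 0 (shut) to 100 (fully open). A call has 1 to 5 rows; each row is the pose to reach, as a shift and turn from the pose commanded when the call began, along the tool's axes at that moment; what a row does not reach only later rows make up. Full scale, the value 1, is 0.2 m for a shift and 90 degrees for a turn. A row lasts 1/8 s, in which the tool goes at most 62.5 mm and 10.7 degrees, less where a joint would pass 70% of its speed; a pose out of reach is approached as far as the arm can. A call with a number of a shift or a turn outside -1 to 1 is refused whole. A call with a gripper value outside its range is refused whole. The fingers move at their own pace and stop on an object; "squeeze" is the grip in N (left out, the last holds). Time passes only in rows, so rows that repeat a pose let the fingers close. It gives the time, the measured TCP pose, the force and the opening at its end, in the units of the state.
- r.read_state(): the state, without advancing time (a new reading comes with each control period).
- eyes.camera(name): name is "scene" or "side" or "wrist"; returns a dict with "image" (480x640x3 uint8, red, green, blue), "mtx" (3x3 intrinsics, pixels), "R" (3x3) and "t" (3): a world point X has camera coordinates R X + t. Camera axes: x right, y down, z forward; pixel columns grow to the right and rows downward; lengths in m; the calibration is good to about 2 mm. The wrist camera is an equidistant fisheye: a pixel r from the principal point sees the ray r / f radians off the axis. A picture is of the moment at which its call begins. There is no depth.
- job.close_job(): hands the job in, once; it reports no verdict.
Trained networks look in a picture, given as the dict that the camera call returned (one of the last four; its "shot" number tells which), for a name from the list of things; names that differ only in an ending like _2 or _b are one class to them, and where a whole thing is asked for, a point or a joint stands for the part that bears it (a point fixed in the world has none). Each returns a list of dicts, best first, with "p" (0 to 1); they miss things now and then, are a little off and sometimes report something else, mostly with a low value. They report only what shows in the picture. A call takes as long as a camera call. They do not tell look-alikes from the thing itself.
- eyes.regions_of(picture, label): "region" (480x640 bool, what is visible of it) and "xy" ([column, row] in pixels, amid what is visible of it).
- eyes.landmark_of(picture, label): "xy" ([column, row] in pixels: a listed point, or the origin of a listed thing).
The state is a dict: "time": time; "joint_positions": joint angles; "joint_vel": joint speeds; "joint_torque": joint torques, N m; "ee_pos": TCP position; "eef_rot": TCP orientation; "ft_force": force on the tool from outside, world axes, zero at the start; "torque": the same for the moment, N m; "width": finger opening in m.
Only numpy, scipy, OpenCV 4.12 (cv2) and the standard library are available. Lean on these libraries where they do the work, as an engineer would, in place of code of your own. Each camera call takes 0.05 s, during which the arm holds its last target. There are 200 camera calls.

TASK

Lay out the jeweller's bench: set the brass doming block on the middle of the steel bench block, squared up with its edges, and the red gem tin on the middle of the doming block; stand the wooden ring cone midway between the engraving ball and the bench block, and the white flux pot behind the ring cone (on the side away from the robot), its centre 9 cm from the cone's, square to the line from ball to block so that it is equally far from both. Everything ends upright and at rest; do not disturb the tumbler, soldering brick, dish or hammer.

Things in the scene. Friction and masses are not known exactly. Their poses are not given: they have to be found in the camera images.
- doming_block: The doming block: solid brass cube, 40 mm on each side, with dark round dimples drawn on its faces (the faces act flat), about 0.5 kg. Loose. Origin at the centre of its underside, z up, x and y square to its side faces.
- gem_tin: The gem tin: round red tin with a thin steel band and a clear window in its flat lid, 36 mm diameter, 25 mm tall, about 40 g. Loose, upright. Origin at the centre of its underside, z up.
- ring_cone: The ring cone: turned wood, a plain cylindrical foot 42 mm in diameter and 34 mm tall (grip it there), above it a slim pale cone (26 mm tapering to 12 mm in diameter) carrying a brass ring; 70 mm tall in all, about 70 g. Loose, upright. Origin at the centre of its underside, z up.
- flux_pot: The flux pot: white ceramic cylinder 44 mm in diameter and 40 mm tall with a blue lid 40 mm in diameter on top, 52 mm tall in all, about 110 g. Loose, upright. Origin at the centre of its underside, z up.
- bench_block: The bench block: flat square steel slab on a black rubber foot, 80 x 80 mm, top face 20 mm above the table. Fixed to the table. Origin at the centre of its underside, z up, x and y square to its sides. Its centre is 200 mm from that of the engraving ball; it may be on the ball's left or right, and its sides need not be parallel to the line between them.
- engraving_ball: The engraving ball: dark steel ball vise on a black rubber ring with two bright jaws on top, 90 mm in diameter at the foot, 60 mm tall. Fixed to the table. Origin at the centre of its underside, z up; the line through the centres of ball and bench block is parallel to its y axis, and its x axis points away from the robot, square to that line.
- tumbler: Empty clear glass tumbler, 68 mm in diameter, 70 mm tall. Loose bystander. Origin at the centre of its underside.
- soldering_brick: Cream soldering brick, 65 x 45 x 28 mm (x, y, z). Loose bystander. Origin at the centre of its underside.
- wood_dish: Dark wooden dish, 96 mm in diameter, 14 mm tall. Loose bystander, beyond the work. Origin at the centre of its underside.
- chasing_hammer: Small hammer lying on the table, 200 mm long, under 40 mm tall, along its own x axis, with a steel head about 90 mm across. Loose bystander, beyond the work. Origin at the middle of its length, underneath. Nothing else stands within the working area: other equipment is at least 0.5 m to the sides or beyond 0.82 m ahead of the base.
There are look-alikes about, which are no part of the job. There is more than one size of the doming_block; the job needs the smallest.

How it is judged:
By the outcome, as a careful person would: the job done as asked, in the order asked, and still so for the second after the job is handed in, with the robot touching nothing.
It also fails if it takes over 102 s, if anything falls off the work surface, if the arm or the gripper's body presses on something with over 40 N, if the wrist force passes 120 N, or if a joint passes its speed limit or range.

## Working session

There is one attempt and no reset: what is moved stays moved. The work goes in short steps, Python scripts to look and compute and a tool call to move; the robot and the scene stay as the last step left them, time stands still between calls to the robot, and variables do not carry over. Pictures are saved under pics/ and viewed, about 12 in all and at most 16, crops included, and the job is handed in when it is done.

Besides the shell and the picture viewer there is one more tool, called by a JSON object that holds its "method" and its "body", one argument or row to a line. play_rows: Moves the arm, as the interface text tells. Shift numbers are shares of 0.2 m and turn numbers shares of 90 degrees, none past 1 either way. Its arguments: {"type":"object","properties":{"motion":{"type":"array","items":{"type":"array","items":{"type":"number"}}},"squeeze":{"type":"number"}},"required":["motion"]}

```bash
mkdir -p pics && cat > h.py <<'E'
import numpy as np, cv2
from bench import r, eyes, job
from scipy.spatial.transform import Rotation as Ro
def ray(c,px):
    K=c["mtx"];R=np.array(c["R"]);t=np.array(c["t"])
    v=np.array([(px[0]-K[0][2])/K[0][0],(px[1]-K[1][2])/K[1][1],1.])
    return -R.T@t, R.T@v
def onz(c,px,z):
    o,d=ray(c,px); return o+d*(z-o[2])/d[2]
def proj(c,X):
    v=np.array(c["R"])@np.array(X)+np.array(c["t"]); p=np.array(c["mtx"])@v; return p[:2]/p[2]
def save(c,n,crop=None,s=1):
    im=c["image"][:,:,::-1]
    if crop: x0,y0,x1,y1=crop; im=im[y0:y1,x0:x1]
    cv2.imwrite("pics/"+n,cv2.resize(im,None,fx=s,fy=s,interpolation=cv2.INTER_CUBIC))
E
cat > a.py <<'E'
from h import *
names="doming_block gem_tin ring_cone flux_pot bench_block engraving_ball tumbler soldering_brick wood_dish chasing_hammer".split()
s=r.read_state();print(s["time"],s["ee_pos"],s["eef_rot"],s["width"],s["ft_force"])
for cn in("scene","side"):
    c=eyes.camera(cn);save(c,cn+"0.png")
    print(cn,"cam pos",np.round(-np.array(c["R"]).T@c["t"],3))
    for n in names:
        for d in eyes.landmark_of(c,n):
            if d["p"]>.2: print(n,round(d["p"],2),np.round(d["xy"]),np.round(onz(c,d["xy"],.02*0),3))
E
python3 a.py
```

```text
0.0 [ 0.14412536 -0.60775795  0.22173655] [ 9.93228322e-01  1.16176532e-01 -1.01763603e-04 -7.09161501e-04] 0.08709214173474955 [ 1.6436278  -0.52198739  0.48962744]
scene cam pos [1.239 0.765 1.106]
doming_block 0.89 [285. 143.] [ 0.414 -0.45   0.   ]
doming_block 0.87 [256. 152.] [ 0.506 -0.473  0.   ]
doming_block 0.71 [403. 328.] [0.623 0.273 0.   ]
doming_block 0.54 [282. 163.] [ 0.478 -0.378  0.   ]
doming_block 0.51 [322. 162.] [ 0.385 -0.307  0.   ]
doming_block 0.35 [266. 200.] [ 0.607 -0.28   0.   ]
gem_tin 0.61 [474. 330.] [0.507 0.38  0.   ]
ring_cone 0.56 [464. 275.] [0.399 0.258 0.   ]
flux_pot 0.64 [402. 325.] [0.619 0.267 0.   ]
bench_block 0.76 [341. 220.] [ 0.502 -0.085  0.   ]
engraving_ball 0.59 [401. 252.] [0.462 0.103 0.   ]
engraving_ball 0.21 [323. 162.] [ 0.384 -0.302  0.   ]
tumbler 0.68 [268. 196.] [ 0.595 -0.289  0.   ]
soldering_brick 0.79 [324. 162.] [ 0.381 -0.301  0.   ]
wood_dish 0.85 [331. 335.] [0.76  0.181 0.   ]
chasing_hammer 0.57 [249. 249.] [ 0.751 -0.156  0.   ]
side cam pos [ 0.388 -0.81   0.902]
doming_block 0.95 [356. 454.] [ 0.515 -0.472  0.   ]
doming_block 0.77 [287. 457.] [ 0.407 -0.45   0.   ]
doming_block 0.62 [322. 402.] [ 0.485 -0.372  0.   ]
gem_tin 0.44 [257. 142.] [ 0.502  0.375 -0.   ]
gem_tin 0.29 [221. 177.] [0.392 0.263 0.   ]
ring_cone 0.87 [224. 172.] [0.402 0.279 0.   ]
flux_pot 0.62 [311. 157.] [0.621 0.277 0.   ]
bench_block 0.59 [298. 279.] [ 0.503 -0.098  0.   ]
engraving_ball 0.54 [261. 143.] [ 0.509  0.369 -0.   ]
tumbler 0.69 [373. 350.] [ 0.602 -0.297  0.   ]
soldering_brick 0.79 [265. 376.] [ 0.398 -0.297  0.   ]
soldering_brick 0.41 [263. 144.] [0.515 0.363 0.   ]
wood_dish 0.87 [375. 175.] [ 0.757  0.169 -0.   ]
wood_dish 0.67 [297. 278.] [ 0.503 -0.093  0.   ]
chasing_hammer 0.79 [425. 270.] [ 0.764 -0.144  0.   ]
chasing_hammer 0.51 [311. 157.] [ 0.623  0.278 -0.   ]
```

View pics/scene0.png

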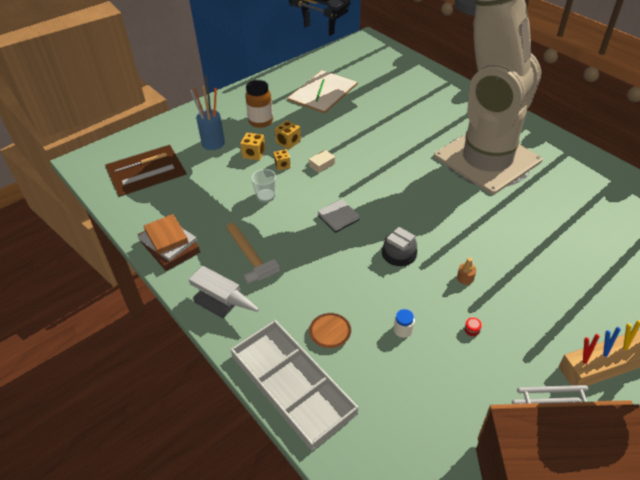

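View pics/side0.png

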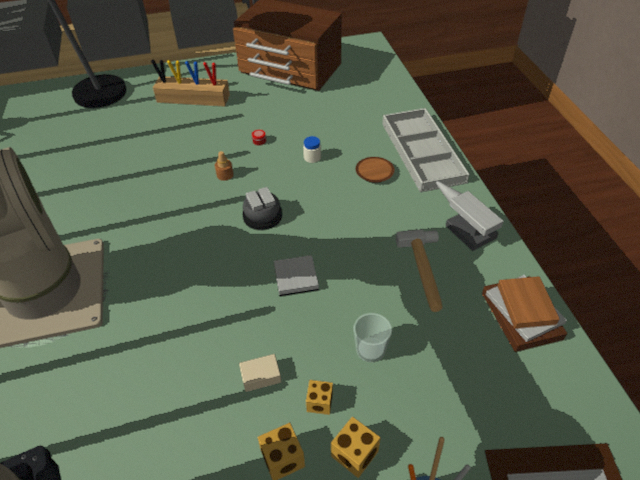

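The look-alikes are three brass cubes. In scene they sit at (288,134), (253,146) and (282,160). In side they sit at (281,450), (355,445) and (320,396). The third of each set looks smallest, so I'll confirm it with a crop and by fitting the sizes. The tin is at scene (473,326), the cone at (467,271), the pot at (404,323), the ball at (400,247) and the bench block at (339,215).

```bash
cat >> h.py <<'E'
def pr(c,X):
    X=np.atleast_2d(X); v=X@np.array(c["R"]).T+np.array(c["t"]); K=np.array(c["mtx"])
    if c.get("fish"):
        rho=np.hypot(v[:,0],v[:,1]); th=np.arctan2(rho,v[:,2]); n=v[:,:2]/np.maximum(rho,1e-9)[:,None]*th[:,None]
    else: n=v[:,:2]/v[:,2:]
    return n*[K[0,0],K[1,1]]+K[:2,2]
def shape(kind,p,z0=0):
    a=np.linspace(0,2*np.pi,48,endpoint=False); P=[]
    if kind[0]=="cyl":
        for d,z in kind[1]: P.append(np.c_[p[0]+d/2*np.cos(a),p[1]+d/2*np.sin(a),0*a+z+z0])
    else:
        L,W,zs=kind[1]; c,s=np.cos(p[2]),np.sin(p[2])
        q=np.array([[1,1],[1,-1],[-1,-1],[-1,1]])*[L/2,W/2]; q=q@np.array([[c,s],[-s,c]])
        for z in zs: P.append(np.c_[q+p[:2],np.full(4,z+z0)])
    return P
KIND=dict(doming_block=("box",(.04,.04,(0,.04))),gem_tin=("cyl",((.036,0),(.036,.025))),
 ring_cone=("cyl",((.042,0),(.042,.034),(.012,.07))),flux_pot=("cyl",((.044,0),(.044,.04),(.040,.052))),
 bench_block=("box",(.08,.08,(0,.02))),engraving_ball=("cyl",((.09,0),(.09,.012))),
 tumbler=("cyl",((.068,0),(.068,.07))),soldering_brick=("box",(.065,.045,(0,.028))))
S=4
def sil(c,kind,p,z0=0):
    m=np.zeros((480*S,640*S),np.uint8); P=[pr(c,q) for q in shape(kind,p,z0)]
    for A in ([np.vstack(P)] if len(P)==2 else [np.vstack(P[:2]),np.vstack(P[1:])]):
        h=cv2.convexHull(((A+.5)*S*16).astype(np.int32).reshape(-1,1,2)); cv2.fillConvexPoly(m,h,1,shift=4)
    return m
def fit(obs,kind,p0,z0=0):
    """obs: list of (cam, mask)"""
    from scipy.optimize import minimize
    ms=[cv2.resize(m.astype(np.uint8),None,fx=S,fy=S,interpolation=cv2.INTER_NEAREST) for c,m in obs]
    def cost(q):
        t=0
        for (c,_),m in zip(obs,ms):
            s=sil(c,kind,q,z0); t+=1-(s&m).sum()/max((s|m).sum(),1)
        return t/len(obs)
    n=len(p0); best=None
    for y in ([0] if n==2 else np.radians([0,25,50,75])):
        q0=np.array(p0,float)
        if n==3:q0[2]+=y
        sim=[q0]+[q0+d for d in np.diag([.008,.008,.3][:n])]
        o=minimize(cost,q0,method="Nelder-Mead",options=dict(initial_simplex=sim,xatol=2e-4,fatol=1e-4,maxiter=120))
        if best is None or o.fun<best.fun: best=o
    return best.x,best.fun
def mask(c,name,xy,rad=14):
    ds=[d for d in eyes.regions_of(c,name) if np.hypot(*(np.array(d["xy"])-xy))<rad]
    return ds[0]["region"] if ds else None
E
cat > b.py <<'E'
from h import *
cs={n:eyes.camera(n) for n in("scene","side")}
G=dict(doming_block=(.482,-.375,.1),gem_tin=(.504,.377),ring_cone=(.4,.27),flux_pot=(.62,.272),bench_block=(.502,-.092,0.),engraving_ball=(.46,.103),tumbler=(.6,-.293),soldering_brick=(.39,-.3,0.))
for n,p in G.items():
    if n=="engraving_ball":
        k=("cyl",((.09,0),(.09,.012)))
    h=KIND[n][1][-1][1]/2 if KIND[n][0]=="cyl" else KIND[n][1][2][1]/2
    obs=[]
    for cn,c in cs.items():
        m=mask(c,n,pr(c,[*p[:2],h])[0])
        if m is not None: obs.append((c,m))
        else: print(n,"no mask",cn)
    if not obs: continue
    for o in [obs]+([[q] for q in obs] if len(obs)>1 else []):
        x,f=fit(o,KIND[n],p); print(n,len(o),np.round(x[:2],4),np.round(np.degrees(x[2:]),1),"1-iou %.3f"%f)
im=np.hstack([cv2.resize(cs["scene"]["image"][110:190,220:340],None,fx=3.2,fy=3.2),cv2.resize(cs["side"]["image"][370:480,240:400],None,fx=2.56,fy=2.327)])
cv2.imwrite("pics/crop.png",im[:,:,::-1])
w=eyes.camera("wrist");print("wrist K",w["mtx"],"rel t",Ro.from_quat(r.read_state()["eef_rot"]).inv().apply(-np.array(w["R"]).T@w["t"]-r.read_state()["ee_pos"]))
E
python3 b.py
```

```text
doming_block 2 [ 0.4809 -0.3728] [67.1] 1-iou 0.083
doming_block 1 [ 0.4809 -0.3731] [66.7] 1-iou 0.075
doming_block 1 [ 0.4808 -0.3721] [68.6] 1-iou 0.085
gem_tin 2 [0.508  0.3759] [] 1-iou 0.092
gem_tin 1 [0.5074 0.3755] [] 1-iou 0.098
gem_tin 1 [0.5085 0.3768] [] 1-iou 0.074
ring_cone 2 [0.4022 0.2667] [] 1-iou 0.129
ring_cone 1 [0.4015 0.2662] [] 1-iou 0.138
ring_cone 1 [0.402 0.267] [] 1-iou 0.119
flux_pot 2 [0.6244 0.2737] [] 1-iou 0.106
flux_pot 1 [0.6249 0.2733] [] 1-iou 0.072
flux_pot 1 [0.6249 0.2793] [] 1-iou 0.113
bench_block 2 [ 0.5007 -0.0949] [86.2] 1-iou 0.066
bench_block 1 [ 0.501  -0.0976] [-5.8] 1-iou 0.096
bench_block 1 [ 0.5005 -0.0948] [85.9] 1-iou 0.031
engraving_ball 2 [0.4667 0.1047] [] 1-iou 0.247
engraving_ball 1 [0.4636 0.0994] [] 1-iou 0.216
engraving_ball 1 [0.4674 0.1081] [] 1-iou 0.215
tumbler 2 [ 0.5974 -0.2958] [] 1-iou 0.195
tumbler 1 [ 0.5934 -0.3039] [] 1-iou 0.187
tumbler 1 [ 0.5998 -0.2862] [] 1-iou 0.183
soldering_brick 2 [ 0.3915 -0.2976] [2.1] 1-iou 0.077
soldering_brick 1 [ 0.3914 -0.2975] [1.9] 1-iou 0.084
soldering_brick 1 [ 0.3918 -0.2964] [1.4] 1-iou 0.065
wrist K [[371.64829954   0.         317.95361705]
 [  0.         371.64829954 237.54284029]
 [  0.           0.           1.        ]] rel t [ 6.81802796e-02 -9.38475181e-05 -1.61011364e-01]
```

View pics/crop.png

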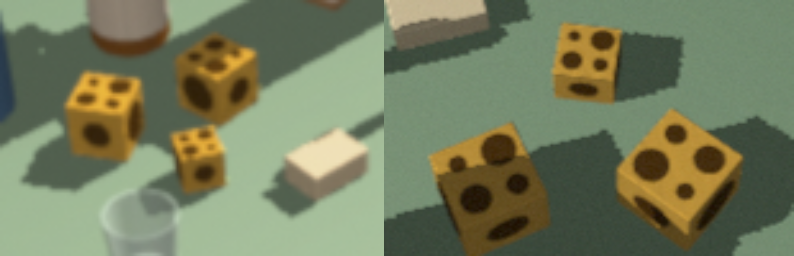

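The smallest cube is confirmed: scene (282,160), side (320,396), the one beside the brick. It fits as 40 mm, and the other two are clearly larger. The ball-to-block distance comes out at 0.2025 against the stated 0.200, which is consistent. Next I move above the cube.

```bash
cat > plan.py <<'E'
from h import *; import sys
def plan(x,y,z,yaw):
    """yaw: angle of tool x (deg), tool pointing down; jaw axis square to it"""
    s=r.read_state(); R0=Ro.from_quat(s["eef_rot"]); p=np.array(s["ee_pos"])
    c,q=np.cos(np.radians(yaw)),np.sin(np.radians(yaw))
    R1=Ro.from_matrix(np.array([[c,q,0],[q,-c,0],[0,0,-1.]]))
    d=R0.inv().apply(np.array([x,y,z])-p); w=(R0.inv()*R1).as_rotvec()
    tx=R0.as_matrix()[:,0]
    print("t %.2f pos %s yaw %.2f w %.4f F %s q7 %.2f"%(s["time"],np.round(p,4),np.degrees(np.arctan2(tx[1],tx[0])),s["width"],np.round(s["ft_force"],1),s["joint_positions"][6]))
    print("SHIFT",np.round(d/.2,4),"TURN",np.round(w/(np.pi/2),4))
if __name__=="__main__": plan(*map(float,sys.argv[1:]))
E
python3 plan.py 0.44 -0.40 0.2 -23
```

```text
t 2.05 pos [ 0.1442 -0.6082  0.2226] yaw 13.34 w 0.0872 F [ 1.4 -0.2 -0.3] q7 -0.09
SHIFT [ 1.6792 -0.6716  0.1129] TURN [ 1.000e-04 -0.000e+00  4.038e-01]
```

{"method": "play_rows", "body": {
  "motion": [
    [0.3,-0.12,0,0,0,0.1,65],
    [0.6,-0.24,0,0,0,0.2,65],
    [0.84,-0.336,0.05,0,0,0.2,65],
    [0.84,-0.336,0.05,0,0,0.2,65]
  ],
  "squeeze": 30
}}

```text
time: 2.55
ee_pos: [0.297, -0.5003, 0.2121]
eef_rot: [0.999, -0.036, 0.001, -0.001]
ft_force: [0.3, 0.4, 0.2]
width: 0.059
```

```bash
python3 plan.py 0.44 -0.385 0.18 -23
```

```text
t 2.55 pos [ 0.297  -0.5003  0.2121] yaw -4.18 w 0.0590 F [0.3 0.4 0.2] q7 -0.71
SHIFT [ 0.6711 -0.6267  0.1624] TURN [-0.0013 -0.0005  0.2091]
```

{"method": "play_rows", "body": {
  "motion": [
    [0.3,-0.25,0.05,0,0,0.1,65],
    [0.6,-0.5,0.1,0,0,0.2,65],
    [0.65,-0.6,0.16,0,0,0.209,65],
    [0.65,-0.6,0.16,0,0,0.209,65]
  ]
}}

```text
time: 3.05
ee_pos: [0.4343, -0.3909, 0.1794]
eef_rot: [0.98, -0.2, -0.0, -0.001]
ft_force: [-0.5, -0.6, -0.2]
width: 0.0567
```

```bash
cat > look.py <<'E'
from h import *; import sys
# look.py name x y [yaw deg] [z0] : wrist fit
n=sys.argv[1]; p=[float(v) for v in sys.argv[2:4]]
if KIND[n][0]=="box": p.append(np.radians(float(sys.argv[4])))
w=eyes.camera("wrist"); w["fish"]=True
k=KIND[n]; h=(k[1][-1][1] if k[0]=="cyl" else k[1][2][1])/2
px=pr(w,[*p[:2],h])[0]; print("expect px",px)
ds=eyes.regions_of(w,n); print([(round(d["p"],2),np.round(d["xy"])) for d in ds])
save(w,sys.argv[-1]) if sys.argv[-1].endswith("png") else 0
m=mask(w,n,px,45)
if m is not None:
    x,f=fit([(w,m)],k,p); print(n,np.round(x[:2],4),np.round(np.degrees(x[2:]),1),"1-iou %.3f"%f)
E
python3 look.py doming_block .481 -.373 67 w1.png; python3 plan.py .481 -.373 0.18 -23
```

```text
expect px [277.52448499 180.14771171]
[(0.97, array([378.,  99.])), (0.77, array([400., 230.])), (0.47, array([37., 30.]))]
t 3.20 pos [ 0.4304 -0.3965  0.1808] yaw -23.56 w 0.0567 F [-1.7 -0.5  0.8] q7 -1.36
SHIFT [ 0.1851 -0.209   0.0037] TURN [ 0.0006  0.     -0.0063]
```

View pics/w1.png

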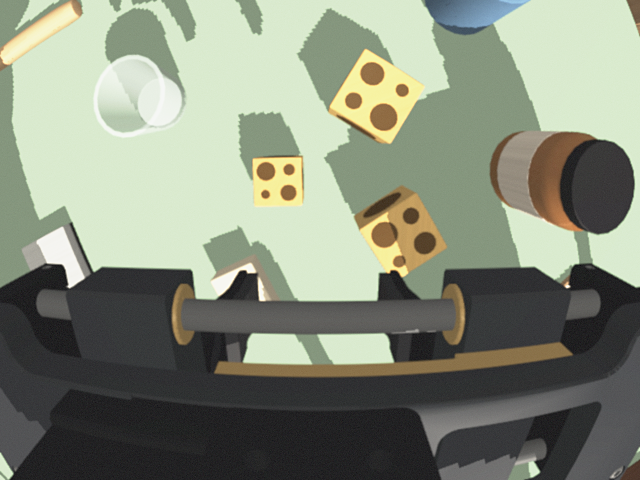

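The wrist view shows the small cube at (278,181), where I predicted it, and nearly square to the jaws. The network missed it here, so I'll segment it by colour.

```bash
cat > cfit.py <<'E'
from h import *
def cmask(w,lo,hi,box):
    hsv=cv2.cvtColor(np.ascontiguousarray(w["image"]),cv2.COLOR_RGB2HSV); m=cv2.inRange(hsv,np.array(lo),np.array(hi))
    b=np.zeros_like(m); x0,y0,x1,y1=box; b[y0:y1,x0:x1]=m[y0:y1,x0:x1]
    cs,_=cv2.findContours(b,cv2.RETR_EXTERNAL,cv2.CHAIN_APPROX_NONE); c=max(cs,key=cv2.contourArea)
    o=np.zeros_like(m); cv2.drawContours(o,[cv2.convexHull(c)],-1,1,-1); return o
E
python3 - <<'E'
from cfit import *
w=eyes.camera("wrist");w["fish"]=True
m=cmask(w,(8,80,60),(28,255,255),(235,140,320,222)); ys,xs=np.nonzero(m);print(xs.min(),xs.max(),ys.min(),ys.max(),m.sum())
x,f=fit([(w,m)],KIND["doming_block"],(.481,-.373,np.radians(67)));print(x,np.degrees(x[2]),f)
import plan; plan.plan(x[0],x[1],.1,np.degrees(x[2])-90)
E
```

```text
243 295 155 204 2505
[ 0.48172642 -0.37463862  2.76013636] 158.14416417675184 0.02855890731137245
t 3.25 pos [ 0.4301 -0.3968  0.1809] yaw -23.62 w 0.0566 F [0.5 0.4 0. ] q7 -1.36
SHIFT [ 0.1918 -0.2053  0.4044] TURN [ 6.0000e-04  4.0000e-04 -1.0196e+00]
```

{"method": "play_rows", "body": {
  "motion": [
    [0.192,-0.205,0.2,0,0,-0.015,70],
    [0.192,-0.205,0.4,0,0,-0.015,70],
    [0.192,-0.205,0.4,0,0,-0.015,70]
  ]
}}

```text
time: 3.62
ee_pos: [0.4805, -0.3726, 0.0977]
eef_rot: [0.981, -0.192, -0.003, -0.001]
ft_force: [-0.3, -0.7, 0.1]
width: 0.0608
```

```bash
python3 plan.py .4814 -.3742 0.007 -22.3
```

```text
t 3.62 pos [ 0.4805 -0.3726  0.0977] yaw -22.19 w 0.0608 F [-0.3 -0.7  0.1] q7 -1.44
SHIFT [0.0097 0.0062 0.4536] TURN [-0.0006  0.0037  0.0012]
```

{"method": "play_rows", "body": {
  "motion": [
    [0.01,0.006,0.2,0,0,0,70],
    [0.01,0.006,0.4,0,0,0,70],
    [0.01,0.006,0.45,0,0,0,70],
    [0.01,0.006,0.45,0,0,0,70],
    [0.01,0.006,0.45,0,0,0,30]
  ],
  "squeeze": 30
}}

```text
time: 4.25
ee_pos: [0.4854, -0.3758, 0.013]
eef_rot: [0.981, -0.192, 0.001, 0.001]
ft_force: [0.3, -0.6, 0.3]
width: 0.0565
```

{"method": "play_rows", "body": {
  "motion": [
    [0,0,0,0,0,0,20],
    [0,0,0,0,0,0,20],
    [0,0,0,0,0,0,20]
  ]
}}

```text
time: 4.62
ee_pos: [0.4848, -0.3751, 0.0115]
eef_rot: [0.981, -0.192, 0.001, 0.0]
ft_force: [-1.7, -0.2, 6.3]
width: 0.0399
```

{"method": "play_rows", "body": {
  "motion": [
    [0,0,-0.25,0,0,0,20],
    [0,0,-0.5,0,0,0,20],
    [0,0,-0.8,0,0,0,20],
    [0,0,-0.8,0,0,0,20]
  ]
}}

```text
time: 5.12
ee_pos: [0.4865, -0.3757, 0.1754]
eef_rot: [0.981, -0.192, 0.004, 0.002]
ft_force: [-0.3, -0.7, -4.7]
width: 0.0396
```

```bash
python3 plan.py .42 -.06 0.18 -4
```

```text
t 5.12 pos [ 0.4865 -0.3757  0.1754] yaw -22.12 w 0.0396 F [-0.3 -0.7 -4.7] q7 -1.43
SHIFT [-0.9022 -1.337  -0.0323] TURN [ 0.0019 -0.0047 -0.2013]
```

{"method": "play_rows", "body": {
  "motion": [
    [-0.15,-0.2,0,0,0,0,20],
    [-0.3,-0.4,0,0,0,0,20],
    [-0.45,-0.65,0,0,0,0,20],
    [-0.6,-0.9,0,0,0,0,20],
    [-0.7,-1,0,0.0019,-0.0047,0,20]
  ]
}}

```text
time: 5.75
ee_pos: [0.4287, -0.1329, 0.169]
eef_rot: [0.982, -0.19, -0.005, -0.002]
ft_force: [1.3, -0.2, -5.4]
width: 0.04
```

```bash
python3 plan.py .42 -.06 0.18 -4
```

```text
t 5.75 pos [ 0.4287 -0.1329  0.169 ] yaw -21.89 w 0.0400 F [ 1.3 -0.2 -5.4] q7 -1.75
SHIFT [-0.1768 -0.3224 -0.0521] TURN [-0.003   0.0062 -0.1988]
```

{"method": "play_rows", "body": {
  "motion": [
    [-0.1,-0.15,-0.03,0,0,-0.1,20],
    [-0.17,-0.3,-0.05,0,0,-0.2,20],
    [-0.17,-0.3,-0.05,0,0,-0.2,20],
    [-0.17,-0.3,-0.05,0,0,-0.2,20]
  ]
}}

```text
time: 6.25
ee_pos: [0.4206, -0.0689, 0.1801]
eef_rot: [0.999, -0.037, -0.004, -0.003]
ft_force: [0.4, -0.4, -5.7]
width: 0.04
```

```bash
cp look.py look2.py && python3 - <<'E'
from h import *
w=eyes.camera("wrist");w["fish"]=True;save(w,"w2.png")
for n in("bench_block","engraving_ball"):
    print(n,[(round(d["p"],2),np.round(d["xy"],1)) for d in eyes.regions_of(w,n)],[(round(d["p"],2),np.round(d["xy"],1)) for d in eyes.landmark_of(w,n)])
print(pr(w,shape(KIND["bench_block"],(.5007,-.0949,np.radians(-4)))[1]).round(1)); print(pr(w,[.4667,.1047,0]))
print(np.array(w["R"]),w["t"])
import plan;plan.plan(.5007,-.0949,.1,-4)
E
```

```text
bench_block [(0.67, array([338.9, 124.9]))] [(0.88, array([340.7, 127.1]))]
engraving_ball [(0.77, array([140.7, 186.9]))] [(0.59, array([147.7, 181.7]))]
[[294.6  80.1]
 [388.1  81.2]
 [387.5 172.3]
 [295.4 172.1]]
[[141.08952501 183.76435361]]
[[-0.07457683 -0.99720778 -0.00386553]
 [-0.96301946  0.07101255  0.25990524]
 [-0.25890503  0.02310549 -0.96562639]] [-0.03689382  0.38845804  0.45743393]
t 6.50 pos [ 0.421  -0.0688  0.1806] yaw -4.21 w 0.0398 F [ 0.2  0.4 -5.2] q7 -1.55
SHIFT [0.4095 0.1028 0.3999] TURN [-0.0034  0.0043 -0.0024]
```

View pics/w2.png

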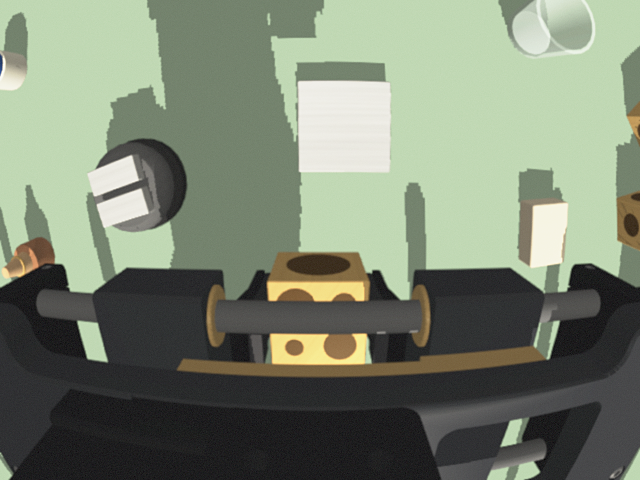

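```bash
python3 - <<'E'
from cfit import *
from scipy.optimize import least_squares
w=eyes.camera("wrist");w["fish"]=True
m=cmask(w,(0,0,190),(180,28,255),(270,60,420,200)); ys,xs=np.nonzero(m);print(xs.min(),xs.max(),ys.min(),ys.max(),m.sum())
q=cv2.minAreaRect(np.c_[xs,ys].astype(np.float32));print(q)
x,f=fit([(w,m)],("box",(.08,.08,(.02,.02))),(.5007,-.0949,np.radians(86)));print("bench",x,np.degrees(x[2])%90,f)
# ball: dark contour circle
hsv=cv2.cvtColor(np.ascontiguousarray(w["image"]),cv2.COLOR_RGB2HSV)
d=((hsv[...,2]<78)).astype(np.uint8); b=np.zeros_like(d); b[125:245,80:200]=d[125:245,80:200]
c=max(cv2.findContours(b,cv2.RETR_EXTERNAL,cv2.CHAIN_APPROX_NONE)[0],key=cv2.contourArea).reshape(-1,2).astype(float)
h=cv2.convexHull(c.astype(np.int32)).reshape(-1,2)
print("dark",c.min(0),c.max(0))
K=np.array(w["mtx"]);R=np.array(w["R"]);o=-R.T@np.array(w["t"])
def back(p,z):
    u=(p-K[:2,2])/K[0,0]; th=np.hypot(*u.T); v=np.c_[u/th[:,None]*np.sin(th)[:,None],np.cos(th)]@R
    return (o+v*((z-o[2])/v[:,2])[:,None])[:,:2]
for z in(0,.01,.02):
    P=back(c,z); s=least_squares(lambda q:np.hypot(*(P-q[:2]).T)-q[2],[.467,.105,.045],loss="soft_l1",f_scale=.001)
    s2=least_squares(lambda q:np.hypot(*(P-q[:2]).T)-.045,[.467,.105],loss="soft_l1",f_scale=.001)
    print("ball z",z,s.x.round(4),s2.x.round(4),"dist",np.hypot(*(s.x[:2]-x[:2])).round(4),np.hypot(*(s2.x[:2]-x[:2])).round(4))
# held cube, front face corners
s=r.read_state(); T=Ro.from_quat(s["eef_rot"]); pix=np.array([[277,253],[360,253],[270,278],[367,278]])
def res(q):
    cc,ss=np.cos(q[2]),np.sin(q[2]); V=np.array([[.02,-.02,q[3]],[.02,.02,q[3]],[.02,-.02,q[3]-.04],[.02,.02,q[3]-.04]])
    V[:,:2]=V[:,:2]@np.array([[cc,ss],[-ss,cc]])+q[:2]; return (pr(w,T.apply(V)+s["ee_pos"])-pix).ravel()
g=least_squares(res,[0,0,0,.011]);print("held cube in tool",g.x.round(4),np.degrees(g.x[2]),g.cost)
cv2.imwrite("pics/w3.png",cv2.resize(w["image"][240:380,240:400,::-1],None,fx=4,fy=4,interpolation=cv2.INTER_CUBIC))
E
```

```text
298 390 82 172 8427
((344.0, 126.99998474121094), (89.99998474121094, 91.99998474121094), 90.0)
bench [ 0.50074771 -0.09702183  1.50561512] 86.26539204655295 0.010223656261713843
dark [ 98. 139.] [186. 227.]
ball z 0 [0.4667 0.1021 0.0443] [0.4663 0.103 ] dist 0.202 0.203
ball z 0.01 [0.4674 0.0969 0.043 ] [0.4658 0.1002] dist 0.1968 0.2002
ball z 0.02 [0.4681 0.0918 0.0417] [0.4648 0.0976] dist 0.1916 0.1979
held cube in tool [-0.0062  0.0006  0.0018  0.0197] 0.1020452509956264 10.731387280891084
```

View pics/w3.png

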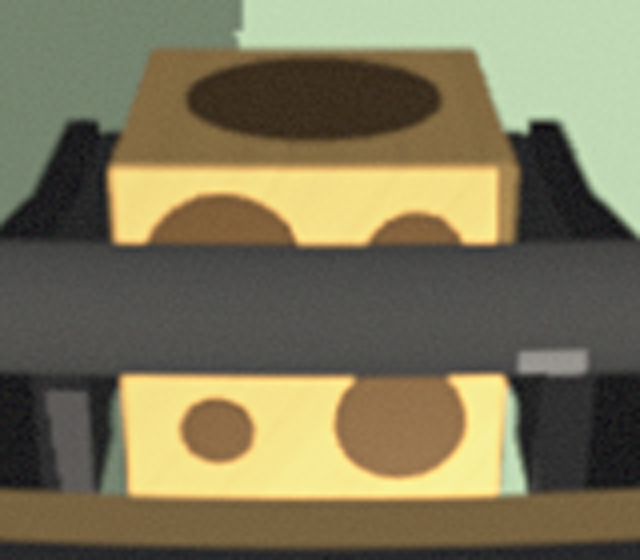

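```bash
python3 - <<'E'
from h import *
from scipy.optimize import least_squares
w=eyes.camera("wrist");w["fish"]=True
s=r.read_state(); T=Ro.from_quat(s["eef_rot"]); pix=np.array([[278.6,252],[358,252],[267.5,281.2],[364.5,281.2]])
def res(q,zf=None):
    z=q[3] if zf is None else zf
    cc,ss=np.cos(q[2]),np.sin(q[2]); V=np.array([[.02,-.02,z],[.02,.02,z],[.02,-.02,z-.04],[.02,.02,z-.04]])
    V[:,:2]=V[:,:2]@np.array([[cc,ss],[-ss,cc]])+q[:2]; return (pr(w,T.apply(V)+s["ee_pos"])-pix).ravel()
for z in(None,.0115,.008):
    g=least_squares(res,[0,0,0,.011],args=(z,));print(z,"held cube in tool",g.x.round(4),np.degrees(g.x[2]).round(1),g.fun.round(1))
E
python3 plan.py .5007 -.0965 .1 -4
```

```text
None held cube in tool [-0.0069 -0.0001  0.0016  0.0198] 0.1 [-0.7  0.4 -1.7  0.4  0.5 -0.3  1.5 -0.3]
0.0115 held cube in tool [-0.0039 -0.      0.0016  0.011 ] 0.1 [-2.6 -0.3  0.2 -0.3 -2.5  0.5  4.5  0.5]
0.008 held cube in tool [-0.0027 -0.      0.0016  0.011 ] 0.1 [-3.5 -0.7  1.  -0.7 -3.9  0.8  5.8  0.9]
t 6.60 pos [ 0.4212 -0.0685  0.1808] yaw -4.17 w 0.0398 F [ 0.4 -0.5 -5.8] q7 -1.55
SHIFT [0.4094 0.1125 0.4009] TURN [-0.0033  0.004  -0.0019]
```

{"method": "play_rows", "body": {
  "motion": [
    [0.2,0.06,0.1,0,0,0,20],
    [0.42,0.112,0.3,-0.003,0.004,-0.005,20],
    [0.426,0.112,0.45,-0.003,0.004,-0.005,20],
    [0.426,0.112,0.5,-0.003,0.004,-0.005,20],
    [0.426,0.112,0.5,-0.003,0.004,-0.005,20]
  ]
}}

```text
time: 7.22
ee_pos: [0.5037, -0.0961, 0.0805]
eef_rot: [0.999, -0.032, -0.0, -0.0]
ft_force: [0.3, 0.1, -4.7]
width: 0.04
```

{"method": "play_rows", "body": {
  "motion": [
    [0,0,0,0,0,0,20],
    [0,0,0,0,0,0,20]
  ]
}}

```text
time: 7.48
ee_pos: [0.5047, -0.0963, 0.0817]
eef_rot: [0.999, -0.032, 0.001, 0.0]
ft_force: [-0.3, -0.5, -5.3]
width: 0.0395
```

```bash
python3 plan.py .5042 -.0967 .032 -3.7
```

```text
t 7.47 pos [ 0.5047 -0.0963  0.0817] yaw -3.68 w 0.0395 F [-0.3 -0.5 -5.3] q7 -1.64
SHIFT [-0.0027  0.0019  0.2484] TURN [ 0.0002 -0.0015  0.0003]
```

{"method": "play_rows", "body": {
  "motion": [
    [-0.002,0.002,0.12,0,-0.0015,0,20],
    [-0.002,0.002,0.2,0,-0.0015,0,20],
    [-0.002,0.002,0.235,0,-0.0015,0,20],
    [-0.002,0.002,0.243,0,-0.0015,0,20],
    [-0.002,0.002,0.243,0,-0.0015,0,20]
  ]
}}

```text
time: 8.1
ee_pos: [0.504, -0.0965, 0.0322]
eef_rot: [0.999, -0.032, -0.001, -0.0]
ft_force: [-0.2, 0.1, -5.2]
width: 0.0398
```

```bash
python3 plan.py .5042 -.0967 .032 -3.7; python3 - <<'E'
from h import *
c=eyes.camera("side");save(c,"s4.png",(220,200,380,320),4)
E
```

```text
t 8.10 pos [ 0.504  -0.0965  0.0322] yaw -3.67 w 0.0398 F [-0.2  0.1 -5.2] q7 -1.67
SHIFT [0.0009 0.0011 0.0011] TURN [-0.0002  0.0009  0.0003]
```

View pics/s4.png

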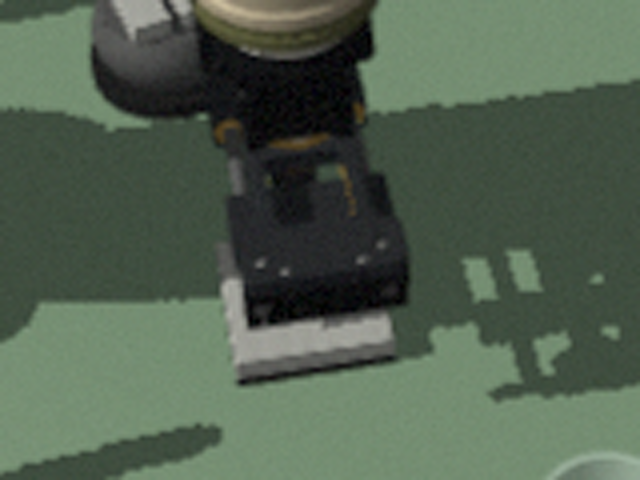

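The gripper hides the cube. The force still reads its full weight, so it is not down yet. I'll lower the last 1–2 mm.

{"method": "play_rows", "body": {
  "motion": [
    [0,0,0.006,0,0,0,20],
    [0,0,0.012,0,0,0,20],
    [0,0,0.012,0,0,0,20]
  ]
}}

```text
time: 8.52
ee_pos: [0.5042, -0.0966, 0.0314]
eef_rot: [0.999, -0.032, -0.001, 0.0]
ft_force: [-9.2, 1.3, 18.9]
width: 0.0399
```

{"method": "play_rows", "body": {
  "motion": [
    [0,0,-0.006,0,0,0,30],
    [0,0,-0.006,0,0,0,75],
    [0,0,-0.006,0,0,0,75],
    [0,0,-0.006,0,0,0,75]
  ]
}}

```text
time: 9.02
ee_pos: [0.5038, -0.0965, 0.0306]
eef_rot: [0.999, -0.032, -0.001, -0.0]
ft_force: [0.0, 0.2, 0.3]
width: 0.0609
```

{"method": "play_rows", "body": {
  "motion": [
    [0,0,-0.2,0,0,0,75],
    [0,0,-0.45,0,0,0,75],
    [0,0,-0.75,0,0,0,75],
    [-0.4,0,-0.8,0,0,0,75],
    [-0.5,0,-0.8,0,0,0,75]
  ]
}}

```text
time: 9.65
ee_pos: [0.4029, -0.0901, 0.1915]
eef_rot: [0.999, -0.032, -0.0, 0.0]
ft_force: [0.1, -0.2, 0.0]
width: 0.0653
```

```bash
python3 - <<'E'
from cfit import *
w=eyes.camera("wrist");w["fish"]=True;save(w,"w5.png",(220,40,460,230),3.2)
px=pr(w,[.5007,-.0965,.04])[0].astype(int);print(px)
m=cmask(w,(10,70,60),(30,255,255),(px[0]-55,max(px[1]-60,0),px[0]+55,px[1]+60))
x,f=fit([(w,m)],KIND["doming_block"],(.5007,-.0965,np.radians(86)),.02);print("cube wrist",x,np.degrees(x[2])%90,f)
for cn in("scene","side"):
    c=eyes.camera(cn); px=pr(c,[.5007,-.0965,.04])[0].astype(int)
    m=cmask(c,(10,90,50),(30,255,255),(px[0]-25,px[1]-25,px[0]+25,px[1]+25))
    x,f=fit([(c,m)],KIND["doming_block"],(.5007,-.0965,np.radians(86)),.02);print("cube",cn,x,np.degrees(x[2])%90,f)
import plan;plan.plan(.504,-.05,.2,-3.7)
E
```

```text
[317 107]
cube wrist [ 0.5004343  -0.09659675  3.07785157] 86.34790486110424 0.021737610959670084
cube scene [ 0.50117836 -0.09660038  3.04450209] 84.43712042778873 0.056991591404546904
cube side [ 0.49985844 -0.09179962  3.10668506] 87.9999420448365 0.0448524984948826
t 9.80 pos [ 0.4034 -0.0905  0.1913] yaw -3.73 w 0.0653 F [ 0.1 -0.4  0. ] q7 -1.48
SHIFT [ 0.489  -0.2349 -0.0442] TURN [ 0.0008  0.0005 -0.0003]
```

View pics/w5.png

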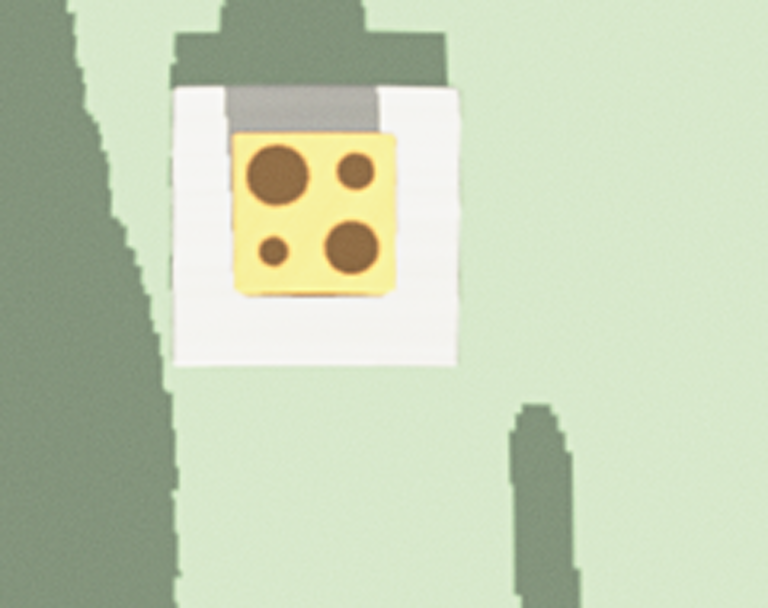

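The cube sits on the block at about image (319,107), looking centred and square. I'll check bench and cube relative to each other, then plan towards the tin.

```bash
python3 - <<'E'
from h import *
from scipy.optimize import least_squares
w=eyes.camera("wrist");w["fish"]=True
def f(pix,L,z,p0):
    pix=np.array(pix)/3.2+[220,40]-.5
    def res(p):
        P=pr(w,shape(("box",(L,L,(z,))),p)[0]); return np.array([(pix[np.argmin(np.hypot(*(pix-a).T))]-a) for a in P]).ravel()
    g=least_squares(res,p0); return g.x[:2].round(4),np.degrees(g.x[2]).round(2),g.fun.round(1)
print("bench",f([(174,88),(460,90),(458,365),(173,365)],.08,.02,[.5007,-.0965,-.065]))
print("cube",f([(231,132),(396,132),(396,296),(233,296)],.04,.06,[.5007,-.0965,-.065]))
import plan;plan.plan(.43,.37,.2,0)
E
```

```text
bench (array([ 0.501 , -0.0979]), np.float64(-4.02), array([ 0.5,  0.8, -0.5,  1. , -0.4, -1. ,  0.3, -0.7]))
cube (array([ 0.5001, -0.0972]), np.float64(-3.6), array([-0.1, -0.6, -0.1, -0.4, -0.2,  0.6,  0.3,  0.4]))
t 9.85 pos [ 0.4043 -0.0904  0.1912] yaw -3.70 w 0.0652 F [-0.1  0.   0.8] q7 -1.48
SHIFT [-0.0203 -2.3053 -0.0454] TURN [ 0.0004  0.0005 -0.0411]
```

{"method": "play_rows", "body": {
  "motion": [
    [0,-0.3,-0.02,0,0,-0.05,75],
    [0,-0.6,-0.04,0,0,-0.1,75],
    [0,-0.9,-0.05,0,0,-0.1,75],
    [0,-1,-0.05,0,0,-0.1,75]
  ]
}}

```text
time: 10.35
ee_pos: [0.4175, 0.1138, 0.2012]
eef_rot: [0.999, 0.049, -0.001, -0.001]
ft_force: [1.0, -0.9, -0.1]
width: 0.0658
```

{"method": "play_rows", "body": {
  "motion": [
    [0,-0.3,0,0,0,-0.08,75],
    [0,-0.6,0,0,0,-0.15,75],
    [0.1,-0.9,0,0,0,-0.25,75],
    [0.2,-1,0,0,0,-0.27,75]
  ]
}}

```text
time: 10.85
ee_pos: [0.4379, 0.317, 0.2008]
eef_rot: [0.966, 0.259, -0.001, -0.002]
ft_force: [-0.7, -1.0, 0.8]
width: 0.0651
```

```bash
python3 plan.py .447 .34 .17 30
```

```text
t 10.85 pos [0.4379 0.317  0.2008] yaw 30.04 w 0.0651 F [-0.7 -1.   0.8] q7 -1.92
SHIFT [ 0.0969 -0.0759  0.1544] TURN [-0.0033  0.0005  0.0004]
```

{"method": "play_rows", "body": {
  "motion": [
    [0.09,-0.07,0.1,-0.003,0,0,60],
    [0.09,-0.07,0.15,-0.003,0,0,60]
  ]
}}

```text
time: 11.1
ee_pos: [0.4466, 0.3354, 0.1692]
eef_rot: [0.967, 0.257, -0.002, 0.0]
ft_force: [-1.1, -0.4, 0.4]
width: 0.0553
```

```bash
python3 look.py gem_tin .508 .376 w6.png; python3 - <<'E'
from cfit import *
w=eyes.camera("wrist");w["fish"]=True
px=pr(w,[.508,.376,.012])[0].astype(int)
hsv=cv2.cvtColor(np.ascontiguousarray(w["image"]),cv2.COLOR_RGB2HSV)
b=((hsv[...,1]>110)&((hsv[...,0]<8)|(hsv[...,0]>170))).astype(np.uint8); q=np.zeros_like(b); x0,y0=px-70;q[max(y0,0):y0+140,x0:x0+140]=b[max(y0,0):y0+140,x0:x0+140]
c=max(cv2.findContours(q,cv2.RETR_EXTERNAL,2)[0],key=cv2.contourArea); m=np.zeros_like(b);cv2.drawContours(m,[cv2.convexHull(c)],-1,1,-1)
x,f=fit([(w,m)],KIND["gem_tin"],(.508,.376));print("colour",x,f,m.sum())
import plan; plan.plan(x[0],x[1],.09,30)
E
```

```text
expect px [312.14469201 135.64156274]
[(0.66, array([314., 136.]))]
gem_tin [0.5074 0.3739] [] 1-iou 0.044
colour [0.50774318 0.37423087] 0.03522048596907468 1476
t 11.30 pos [0.4471 0.3329 0.1711] yaw 29.59 w 0.0528 F [ 0.7 -0.6  1.1] q7 -1.99
SHIFT [ 0.3665 -0.0311  0.4047] TURN [ 0.002   0.0011 -0.0045]
```

View pics/w6.png

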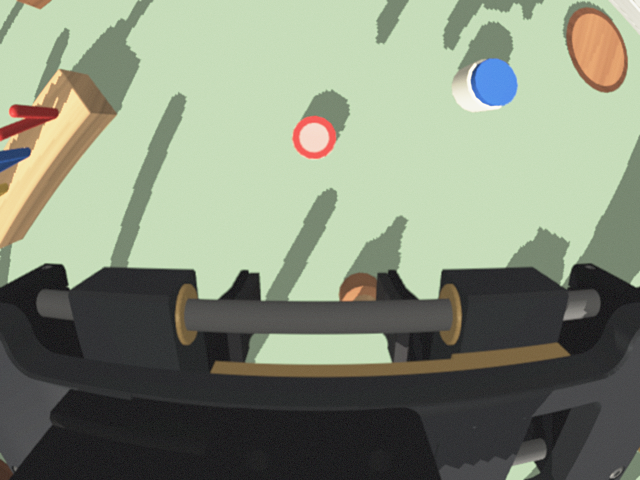

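The tin is at (314,137), fitted at (0.5077,0.3745) by both wrist and scene. Descending.

{"method": "play_rows", "body": {
  "motion": [
    [0.18,-0.015,0.2,0,0,0,65],
    [0.367,-0.031,0.4,0,0,0,65],
    [0.367,-0.031,0.6,0,0,0,65],
    [0.367,-0.031,0.75,0,0,0,65],
    [0.367,-0.031,0.75,0,0,0,65]
  ],
  "squeeze": 15
}}

```text
time: 11.92
ee_pos: [0.5073, 0.3729, 0.0196]
eef_rot: [0.967, 0.255, -0.002, 0.002]
ft_force: [-0.3, 0.2, 1.5]
width: 0.0565
```

```bash
python3 plan.py .5077 .3746 .004 30
```

```text
t 11.93 pos [0.5073 0.3729 0.0196] yaw 29.57 w 0.0565 F [-0.3  0.2  1.5] q7 -2.10
SHIFT [ 0.0064 -0.0064  0.078 ] TURN [ 0.0025  0.0028 -0.0047]
```

{"method": "play_rows", "body": {
  "motion": [
    [0.006,-0.006,0.04,0.0025,0.003,0,65],
    [0.006,-0.006,0.076,0.0025,0.003,0,65],
    [0.006,-0.006,0.076,0.0025,0.003,0,65],
    [0.006,-0.006,0.076,0.0025,0.003,0,25],
    [0.006,-0.006,0.076,0.0025,0.003,0,25]
  ]
}}

```text
time: 12.55
ee_pos: [0.5083, 0.3762, 0.0059]
eef_rot: [0.967, 0.256, 0.002, -0.001]
ft_force: [0.0, 0.3, 0.3]
width: 0.0442
```

{"method": "play_rows", "body": {
  "motion": [
    [0,0,0,0,0,0,25],
    [0,0,0,0,0,0,25]
  ]
}}

```text
time: 12.8
ee_pos: [0.5082, 0.3762, 0.0058]
eef_rot: [0.967, 0.256, 0.002, -0.001]
ft_force: [-0.4, 0.1, 1.6]
width: 0.0355
```

{"method": "play_rows", "body": {
  "motion": [
    [0,0,-0.25,0,0,0,25],
    [0,0,-0.55,0,0,0,25],
    [0,0,-0.85,0,0,0,25],
    [0,0,-0.9,0,0,0,25],
    [0,0,-0.9,0,0,0,25]
  ]
}}

```text
time: 13.42
ee_pos: [0.5078, 0.3757, 0.1855]
eef_rot: [0.967, 0.256, 0.002, -0.001]
ft_force: [-0.6, -0.2, -0.6]
width: 0.0355
```

```bash
python3 plan.py .5 -.0968 .18 -4
```

```text
t 13.43 pos [0.5078 0.3757 0.1855] yaw 29.62 w 0.0355 F [-0.6 -0.2 -0.6] q7 -2.02
SHIFT [-1.2016  2.0343  0.0225] TURN [-0.0009 -0.0023  0.3735]
```

{"method": "play_rows", "body": {
  "motion": [
    [-0.15,0.25,0,0,0,0.05,25],
    [-0.3,0.5,0,0,0,0.1,25],
    [-0.45,0.75,0,0,0,0.15,25],
    [-0.6,1,0,0,0,0.19,25],
    [-0.6,1,0,0,0,0.19,25]
  ]
}}

```text
time: 14.05
ee_pos: [0.502, 0.1362, 0.1827]
eef_rot: [0.995, 0.104, -0.0, 0.0]
ft_force: [0.1, -0.5, -1.5]
width: 0.0357
```

```bash
python3 plan.py .43 -.0928 .18 -3.7
```

```text
t 14.05 pos [0.502  0.1362 0.1827] yaw 11.99 w 0.0357 F [ 0.1 -0.5 -1.5] q7 -1.84
SHIFT [-0.5901  1.0452  0.015 ] TURN [0.0006 0.0006 0.1744]
```

{"method": "play_rows", "body": {
  "motion": [
    [-0.15,0.25,0,0,0,0.04,25],
    [-0.3,0.5,0,0,0,0.09,25],
    [-0.45,0.75,0,0,0,0.14,25],
    [-0.59,1,0,0,0,0.174,25],
    [-0.59,1,0,0,0,0.174,25]
  ]
}}

```text
time: 14.68
ee_pos: [0.4284, -0.0819, 0.1827]
eef_rot: [1.0, -0.031, -0.0, -0.001]
ft_force: [0.1, -0.4, -0.7]
width: 0.0355
```

```bash
python3 - <<'E'
from cfit import *
w=eyes.camera("wrist");w["fish"]=True
save(w,"w7.png",(220,30,440,400),1.6)
px=pr(w,[.5002,-.0968,.04])[0].astype(int)
m=cmask(w,(10,70,60),(30,255,255),(px[0]-60,max(px[1]-60,0),px[0]+60,px[1]+60))
x,f=fit([(w,m)],KIND["doming_block"],(.5002,-.0968,np.radians(86)),.02);print("cube wrist",x,np.degrees(x[2])%90,f)
s=r.read_state();T=Ro.from_quat(s["eef_rot"])
a=np.linspace(0,2*np.pi,48)
for dx in(-.003,0,.003):
    P=[pr(w,T.apply(np.c_[dx+.018*np.cos(a),.018*np.sin(a),0*a+z])+s["ee_pos"]) for z in(.0058,.0058-.025)]
    print(dx,"min rows bottom,top",[p[:,1].min().round(1) for p in P])
import plan;plan.plan(.5016,-.0969,.12,-3.7)
E
```

```text
cube wrist [ 0.50060851 -0.09642549  3.08499456] 86.75716794636656 0.013993104846887094
-0.003 min rows bottom,top [np.float64(256.0), np.float64(274.5)]
0 min rows bottom,top [np.float64(249.9), np.float64(267.5)]
0.003 min rows bottom,top [np.float64(243.7), np.float64(260.5)]
t 14.72 pos [ 0.4293 -0.0794  0.1829] yaw -3.30 w 0.0355 F [ 0.1  1.3 -0.9] q7 -1.52
SHIFT [0.3659 0.0673 0.3143] TURN [-0.0018  0.0001  0.0044]
```

View pics/w7.png

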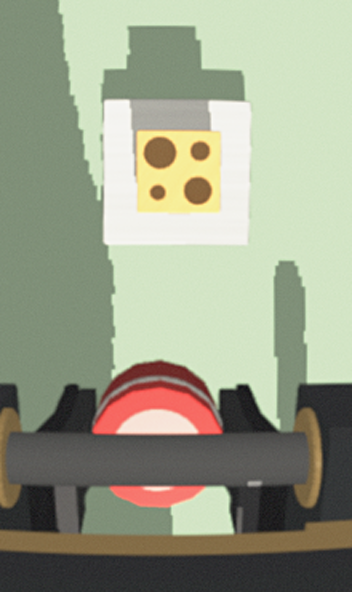

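Cube at crop (178,171), tin held upright. The offset along tool x is about −1.8 mm, so I aim the TCP at (0.5022,−0.0968).

{"method": "play_rows", "body": {
  "motion": [
    [0.2,0.04,0.1,0,0,0,25],
    [0.369,0.067,0.25,-0.002,0,0.004,25],
    [0.369,0.067,0.36,-0.002,0,0.004,25],
    [0.369,0.067,0.4,-0.002,0,0.004,25],
    [0.369,0.067,0.4,-0.002,0,0.004,25]
  ]
}}

```text
time: 15.35
ee_pos: [0.5033, -0.0944, 0.1041]
eef_rot: [1.0, -0.03, 0.001, 0.0]
ft_force: [0.6, 0.3, 0.3]
width: 0.0358
```

{"method": "play_rows", "body": {
  "motion": [
    [0,0,0,0,0,0,25],
    [0,0,0,0,0,0,25]
  ]
}}

```text
time: 15.6
ee_pos: [0.504, -0.0957, 0.1055]
eef_rot: [1.0, -0.031, 0.002, 0.001]
ft_force: [0.5, 0.1, 0.8]
width: 0.0356
```

```bash
python3 plan.py .5022 -.0968 .067 -3.7
```

```text
t 15.60 pos [ 0.504  -0.0957  0.1055] yaw -3.50 w 0.0356 F [0.5 0.1 0.8] q7 -1.66
SHIFT [-0.0096  0.006   0.1922] TURN [ 0.0009 -0.0024  0.0023]
```

{"method": "play_rows", "body": {
  "motion": [
    [-0.009,0.006,0.1,0,-0.002,0,25],
    [-0.009,0.006,0.17,0,-0.002,0,25],
    [-0.009,0.006,0.19,0,-0.002,0,25],
    [-0.009,0.006,0.19,0,-0.002,0,25],
    [-0.009,0.006,0.19,0,-0.002,0,25]
  ]
}}

```text
time: 16.23
ee_pos: [0.5018, -0.0966, 0.0664]
eef_rot: [1.0, -0.03, -0.0, 0.0]
ft_force: [0.1, -0.8, -0.7]
width: 0.0357
```

{"method": "play_rows", "body": {
  "motion": [
    [0,0,0.003,0,0,0,25],
    [0,0,0.006,0,0,0,25]
  ]
}}

```text
time: 16.48
ee_pos: [0.5019, -0.0967, 0.0654]
eef_rot: [1.0, -0.03, -0.0, 0.0]
ft_force: [-2.7, 1.0, 6.8]
width: 0.0354
```

{"method": "play_rows", "body": {
  "motion": [
    [0,0,0,0,0,0,45],
    [0,0,0,0,0,0,60],
    [0,0,0,0,0,0,60],
    [0,0,-0.1,0,0,0,60],
    [0,0,-0.3,0,0,0,60]
  ]
}}

```text
time: 17.1
ee_pos: [0.5007, -0.0964, 0.1247]
eef_rot: [1.0, -0.03, -0.002, -0.0]
ft_force: [1.1, -0.7, -0.5]
width: 0.0518
```

{"method": "play_rows", "body": {
  "motion": [
    [0,0,-0.2,0,0,0,75],
    [-0.2,0,-0.35,0,0,0,75],
    [-0.45,0,-0.4,0,0,0,75],
    [-0.5,0,-0.4,0,0,0,75],
    [-0.5,0,-0.4,0,0,0,75]
  ]
}}

```text
time: 17.73
ee_pos: [0.4022, -0.0907, 0.2056]
eef_rot: [1.0, -0.031, -0.0, 0.001]
ft_force: [0.3, 0.1, 0.1]
width: 0.0652
```

```bash
python3 - <<'E'
from cfit import *
w=eyes.camera("wrist");w["fish"]=True
save(w,"w8.png",(220,30,440,220),3)
px=pr(w,[.5002,-.0968,.06])[0].astype(int)
m=cmask(w,(10,70,60),(30,255,255),(px[0]-60,max(px[1]-60,0),px[0]+60,px[1]+60))
x,f=fit([(w,m)],KIND["doming_block"],(.5002,-.0968,np.radians(86)),.02);print("cube wrist",x,np.degrees(x[2])%90,f)
hsv=cv2.cvtColor(np.ascontiguousarray(w["image"]),cv2.COLOR_RGB2HSV)
b=((hsv[...,1]>120)&((hsv[...,0]<7)|(hsv[...,0]>170))).astype(np.uint8); q=np.zeros_like(b); q[20:220,230:430]=b[20:220,230:430]
c=max(cv2.findContours(q,cv2.RETR_EXTERNAL,2)[0],key=cv2.contourArea); m=np.zeros_like(b);cv2.drawContours(m,[cv2.convexHull(c)],-1,1,-1)
x,f=fit([(w,m)],KIND["gem_tin"],(.5002,-.0968),.06);print("tin",x,f,m.sum())
import plan;plan.plan(.39,.18,.2,30)
E
```

```text
cube wrist [ 0.5000835  -0.09625629  1.48264562] 84.94933675545141 0.23251165889407066
tin [ 0.50010652 -0.09683667] 0.0836873115922171 1672
t 17.77 pos [ 0.4026 -0.0906  0.2054] yaw -3.50 w 0.0653 F [ 0.7 -0.1  0.3] q7 -1.44
SHIFT [-0.1456 -1.3466  0.0253] TURN [ 0.0006  0.0005 -0.3722]
```

View pics/w8.png

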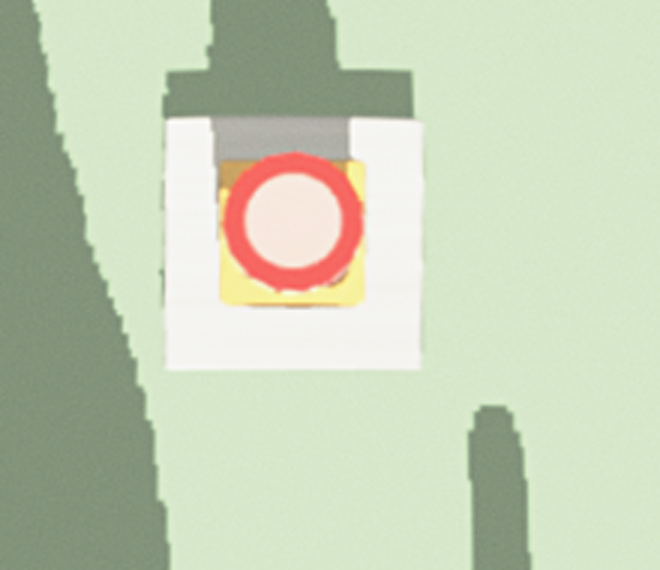

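The tin sits centred on the cube: tin (0.5001,−0.0968), cube (0.5003,−0.0966). Next is the cone. I turn the tool towards yaw 60–100, so the jaws can end up square to the ball–block line.

{"method": "play_rows", "body": {
  "motion": [
    [0,-0.25,0,0,0,-0.1,80],
    [0,-0.5,0,0,0,-0.2,80],
    [0,-0.75,0,0,0,-0.3,80],
    [0,-1,0,0,0,-0.4,80],
    [0,-1,0,0,0,-0.4,80]
  ]
}}

```text
time: 18.4
ee_pos: [0.4147, 0.1137, 0.2052]
eef_rot: [0.959, 0.284, -0.0, -0.001]
ft_force: [0.4, -0.0, 0.1]
width: 0.0698
```

```bash
python3 plan.py .375 .195 .19 60
```

```text
t 18.40 pos [0.4147 0.1137 0.2052] yaw 33.03 w 0.0698 F [ 0.4 -0.   0.1] q7 -1.29
SHIFT [ 0.0553 -0.4489  0.0769] TURN [-0.0015 -0.0004 -0.2997]
```

{"method": "play_rows", "body": {
  "motion": [
    [0.02,-0.15,0.03,0,0,-0.1,80],
    [0.05,-0.35,0.06,0,0,-0.2,80],
    [0.055,-0.449,0.077,0,0,-0.3,80],
    [0.055,-0.449,0.077,0,0,-0.3,80],
    [0.055,-0.449,0.077,0,0,-0.3,80]
  ]
}}

```text
time: 19.02
ee_pos: [0.3761, 0.1899, 0.1897]
eef_rot: [0.869, 0.494, -0.001, -0.0]
ft_force: [-0.7, 0.3, -0.3]
width: 0.0698
```

```bash
python3 look.py ring_cone .402 .2665 w9.png; python3 - <<'E'
from h import *
w=eyes.camera("wrist");w["fish"]=True
for n in("ring_cone","flux_pot","engraving_ball"):
    print(n,[(round(d["p"],2),np.round(d["xy"],1)) for d in eyes.landmark_of(w,n)])
print(pr(w,[[.402,.2665,0],[.402,.2665,.07],[.6247,.2735,0],[.4663,.1005,0]]).round(1))
import plan;plan.plan(.402,.2665,.12,60)
E
```

```text
expect px [298.32344883 129.64929263]
[(0.72, array([298., 131.]))]
ring_cone [0.4029 0.2637] [] 1-iou 0.052
ring_cone [(0.66, array([300.6, 134. ]))]
flux_pot [(0.62, array([488.7,  24.9]))]
engraving_ball [(0.82, array([441.5, 244.7]))]
[[300.5 130.8]
 [296.2 128.1]
 [487.6  24.5]
 [439.7 244.1]]
t 19.38 pos [0.3755 0.1905 0.1898] yaw 59.44 w 0.0698 F [-0.5 -0.3 -0.1] q7 -1.02
SHIFT [ 0.395  -0.0791  0.3488] TURN [-0.0002  0.0007 -0.0062]
```

View pics/w9.png

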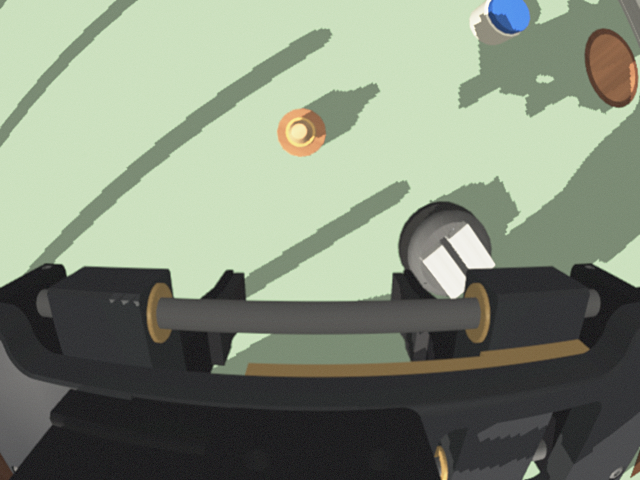

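Cone at (301,132), fitted at (0.4026,0.265), and the ball agrees with its estimate. Descending on the cone.

{"method": "play_rows", "body": {
  "motion": [
    [0.2,-0.04,0.1,0,0,0,85],
    [0.391,-0.072,0.3,0,0,0,85],
    [0.391,-0.072,0.35,0,0,0,85],
    [0.391,-0.072,0.35,0,0,0,85],
    [0.391,-0.072,0.35,0,0,0,85]
  ]
}}

```text
time: 20.0
ee_pos: [0.4033, 0.2648, 0.1212]
eef_rot: [0.868, 0.496, 0.001, 0.001]
ft_force: [0.0, 0.5, -0.5]
width: 0.0739
```

```bash
python3 plan.py .4025 .2652 .007 60
```

```text
t 20.00 pos [0.4033 0.2648 0.1212] yaw 59.45 w 0.0739 F [ 0.   0.5 -0.5] q7 -1.39
SHIFT [-3.000e-04 -5.800e-03  5.708e-01] TURN [ 0.0016  0.0002 -0.0061]
```

{"method": "play_rows", "body": {
  "motion": [
    [0,-0.006,0.2,0.0016,0,0,85],
    [0,-0.006,0.4,0.0016,0,0,85],
    [0,-0.006,0.53,0.0016,0,0,85],
    [0,-0.006,0.57,0.0016,0,0,85],
    [0,-0.006,0.57,0.0016,0,0,85]
  ],
  "squeeze": 15
}}

```text
time: 20.62
ee_pos: [0.4023, 0.2658, 0.0069]
eef_rot: [0.868, 0.496, -0.0, -0.0]
ft_force: [-0.1, -0.4, -0.2]
width: 0.074
```

{"method": "play_rows", "body": {
  "motion": [
    [0,0,0,0,0,0,60],
    [0,0,0,0,0,0,30],
    [0,0,0,0,0,0,30],
    [0,0,0,0,0,0,30],
    [0,0,0,0,0,0,30]
  ]
}}

```text
time: 21.25
ee_pos: [0.4016, 0.2659, 0.0059]
eef_rot: [0.868, 0.496, -0.001, -0.001]
ft_force: [-0.3, -1.1, 2.8]
width: 0.0415
```

```bash
python3 plan.py .4025 .2652 .18 60
```

```text
t 21.25 pos [0.4016 0.2659 0.0059] yaw 59.50 w 0.0415 F [-0.3 -1.1  2.8] q7 -1.55
SHIFT [-0.0018  0.0034 -0.8705] TURN [-0.0016  0.0006 -0.0056]
```

{"method": "play_rows", "body": {
  "motion": [
    [0,0,-0.25,0,0,0,30],
    [0,0,-0.5,0,0,0,30],
    [0,0,-0.75,0,0,-0.1,30],
    [0,0,-0.87,0,0,-0.2,30],
    [0,0,-0.87,0,0,-0.2,30]
  ]
}}

```text
time: 21.88
ee_pos: [0.4027, 0.2663, 0.181]
eef_rot: [0.78, 0.626, 0.0, -0.001]
ft_force: [0.4, -0.2, -1.2]
width: 0.0419
```

```bash
python3 plan.py .475 -.03 .18 100
```

```text
t 21.88 pos [0.4027 0.2663 0.181 ] yaw 77.51 w 0.0419 F [ 0.4 -0.2 -1.2] q7 -1.03
SHIFT [-1.3681  0.6735  0.0033] TURN [-0.0003 -0.0007 -0.2499]
```

{"method": "play_rows", "body": {
  "motion": [
    [-0.25,0.12,0,0,0,-0.06,30],
    [-0.5,0.24,0,0,0,-0.12,30],
    [-0.75,0.36,0,0,0,-0.18,30],
    [-0.95,0.46,0,0,0,-0.25,30],
    [-0.95,0.46,0,0,0,-0.25,30]
  ]
}}

```text
time: 22.5
ee_pos: [0.4505, 0.0567, 0.178]
eef_rot: [0.646, 0.764, -0.002, -0.002]
ft_force: [-0.8, 1.0, -1.1]
width: 0.0416
```

```bash
python3 plan.py .4835 .0018 .1 100
```

```text
t 22.50 pos [0.4505 0.0567 0.178 ] yaw 99.57 w 0.0416 F [-0.8  1.  -1.1] q7 -0.09
SHIFT [-0.2986  0.1193  0.3892] TURN [-0.0033 -0.0008 -0.0048]
```

```bash
python3 - <<'E'
from cfit import *
from scipy.optimize import least_squares
w=eyes.camera("wrist");w["fish"]=True
K=np.array(w["mtx"]);R=np.array(w["R"]);o=-R.T@np.array(w["t"])
px=pr(w,[.4663,.1005,0])[0]; print(px,o.round(3),[(round(d["p"],2),d["xy"]) for d in eyes.landmark_of(w,"engraving_ball")])
ds=eyes.regions_of(w,"engraving_ball"); m=ds[0]["region"].astype(np.uint8); print(ds[0]["p"],ds[0]["xy"])
c=max(cv2.findContours(m,cv2.RETR_EXTERNAL,cv2.CHAIN_APPROX_NONE)[0],key=cv2.contourArea).reshape(-1,2).astype(float)
u=(c-K[:2,2])/K[0,0]; th=np.hypot(*u.T); v=np.c_[u/th[:,None]*np.sin(th)[:,None],np.cos(th)]@R
for z in(0,.008,.015):
    P=(o+v*((z-o[2])/v[:,2])[:,None])[:,:2]
    s=least_squares(lambda q:np.hypot(*(P-q[:2]).T)-q[2],[.467,.105,.045],loss="soft_l1",f_scale=.001).x
    s2=least_squares(lambda q:np.hypot(*(P-q[:2]).T)-.045,[.467,.105],loss="soft_l1",f_scale=.001).x
    print(z,s.round(4),s2.round(4),"d",np.hypot(*(s2-[.5007,-.097])).round(4))
save(w,"w10.png",(120,0,520,300),1.6)
E
```

```text
[344.79469725 173.3996233 ] [0.439 0.124 0.339] [(0.79, [344.6, 172.0])]
0.7 [347.8, 172.6]
0 [0.4684 0.0984 0.0461] [0.4683 0.0984] d 0.198
0.008 [0.4678 0.099  0.045 ] [0.4678 0.099 ] d 0.1988
0.015 [0.4671 0.0996 0.0441] [0.4672 0.0996] d 0.1994
```

View pics/w10.png

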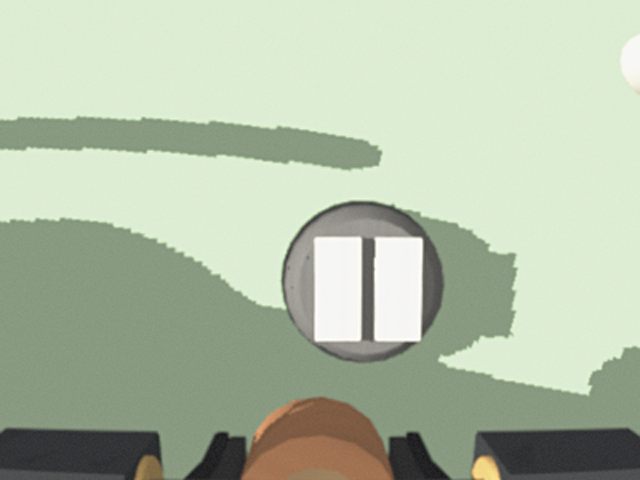

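The ball is at about (0.4674,0.0995), its jaws agree with an axis of about 10°, and the cone is held upright. The midpoint is about (0.484,0.0015), so I place the cone there.

{"method": "play_rows", "body": {
  "motion": [
    [-0.15,0.06,0.15,0,0,0,30],
    [-0.3,0.122,0.35,-0.003,0,0,30],
    [-0.3,0.122,0.6,-0.003,0,0,30],
    [-0.3,0.122,0.75,-0.003,0,0,30],
    [-0.3,0.122,0.75,-0.003,0,0,30]
  ]
}}

```text
time: 23.28
ee_pos: [0.4828, 0.0075, 0.0276]
eef_rot: [0.642, 0.767, 0.0, -0.002]
ft_force: [-0.2, -0.0, 0.1]
width: 0.0419
```

```bash
python3 plan.py .484 .0015 .008 99.7
```

```text
t 23.27 pos [0.4828 0.0075 0.0276] yaw 100.09 w 0.0419 F [-0.2 -0.   0.1] q7 -0.22
SHIFT [-0.0308  0.0011  0.0977] TURN [-0.0014 -0.0022  0.0044]
```

{"method": "play_rows", "body": {
  "motion": [
    [-0.02,0,0.04,0,-0.002,0.004,30],
    [-0.025,0,0.05,0,-0.002,0.004,30],
    [-0.025,0,0.05,0,-0.002,0.004,30],
    [-0.025,0,0.05,0,-0.002,0.004,30]
  ]
}}

```text
time: 23.78
ee_pos: [0.4859, 0.0007, 0.0198]
eef_rot: [0.645, 0.764, 0.0, 0.002]
ft_force: [-0.3, 1.0, -0.0]
width: 0.042
```

```bash
python3 plan.py .484 .0015 .006 99.7
```

```text
t 23.77 pos [0.4859 0.0007 0.0198] yaw 99.64 w 0.0420 F [-0.3  1.  -0. ] q7 -0.24
SHIFT [ 0.0056 -0.0087  0.0692] TURN [ 0.0016  0.0016 -0.0007]
```

{"method": "play_rows", "body": {
  "motion": [
    [0.003,-0.008,0.035,0.0015,0.0015,0,30],
    [0.004,-0.008,0.06,0.0015,0.0015,0,30],
    [0.004,-0.008,0.066,0.0015,0.0015,0,30],
    [0.004,-0.008,0.066,0.0015,0.0015,0,30]
  ]
}}

```text
time: 24.28
ee_pos: [0.4837, 0.0013, 0.006]
eef_rot: [0.645, 0.764, -0.0, -0.0]
ft_force: [0.4, 0.3, -0.2]
width: 0.0417
```

```bash
python3 plan.py .484 .0015 .006 99.7
```

```text
t 24.27 pos [0.4837 0.0013 0.006 ] yaw 99.66 w 0.0417 F [ 0.4  0.3 -0.2] q7 -0.25
SHIFT [ 0.0005  0.0015 -0.0001] TURN [-0.0006 -0.0002 -0.0005]
```

{"method": "play_rows", "body": {
  "motion": [
    [0,0,0.003,0,0,0,35],
    [0,0,0.003,0,0,0,60],
    [0,0,0.003,0,0,0,75],
    [0,0,0.003,0,0,0,75],
    [0,0,-0.1,0,0,0,75]
  ]
}}

```text
time: 24.9
ee_pos: [0.4828, 0.0014, 0.0259]
eef_rot: [0.645, 0.764, -0.001, -0.001]
ft_force: [-1.2, -1.1, 0.4]
width: 0.064
```

{"method": "play_rows", "body": {
  "motion": [
    [0,0,-0.25,0,0,0,80],
    [0,0,-0.5,0,0,0,80],
    [0,0,-0.8,0,0,0.1,80],
    [0,0,-0.85,0,0,0.2,80],
    [0,0,-0.85,0,0,0.3,80]
  ]
}}

```text
time: 25.52
ee_pos: [0.4847, 0.0016, 0.1988]
eef_rot: [0.807, 0.59, 0.001, 0.001]
ft_force: [-1.1, -0.2, -0.2]
width: 0.0694
```

```bash
python3 plan.py .55 .22 .2 30
```

```text
t 25.52 pos [0.4847 0.0016 0.1988] yaw 72.38 w 0.0694 F [-1.1 -0.2 -0.2] q7 -0.48
SHIFT [ 1.1395 -0.0192 -0.0064] TURN [ 0.0018 -0.0006  0.4709]
```

{"method": "play_rows", "body": {
  "motion": [
    [0.25,0,0,0,0,0.1,80],
    [0.5,0,0,0,0,0.2,80],
    [0.75,0,0,0,0,0.3,80],
    [1,-0.02,0,0,0,0.4,80],
    [1,-0.02,0,0,0,0.47,80]
  ]
}}

```text
time: 26.15
ee_pos: [0.5385, 0.1993, 0.1976]
eef_rot: [0.965, 0.263, 0.0, -0.002]
ft_force: [-0.3, -0.8, 0.0]
width: 0.0694
```

{"method": "play_rows", "body": {
  "motion": [
    [0,0,0,0,0,0,80],
    [0,0,0,0,0,0,80]
  ]
}}

```text
time: 26.4
ee_pos: [0.54, 0.1925, 0.1968]
eef_rot: [0.965, 0.262, 0.0, 0.0]
ft_force: [-0.2, 0.0, -0.4]
width: 0.0696
```

```bash
python3 look.py flux_pot .6247 .2737 w11.png; python3 plan.py .6245 .2735 .12 30
```

```text
expect px [286.92612695  91.56068223]
[(0.9, array([289.,  93.]))]
flux_pot [0.6252 0.272 ] [] 1-iou 0.088
t 26.55 pos [0.54   0.1924 0.1964] yaw 30.33 w 0.0697 F [-0.  -0.8  0.6] q7 -1.68
SHIFT [ 0.5697 -0.1368  0.382 ] TURN [-0.      0.0002  0.0037]
```

View pics/w11.png

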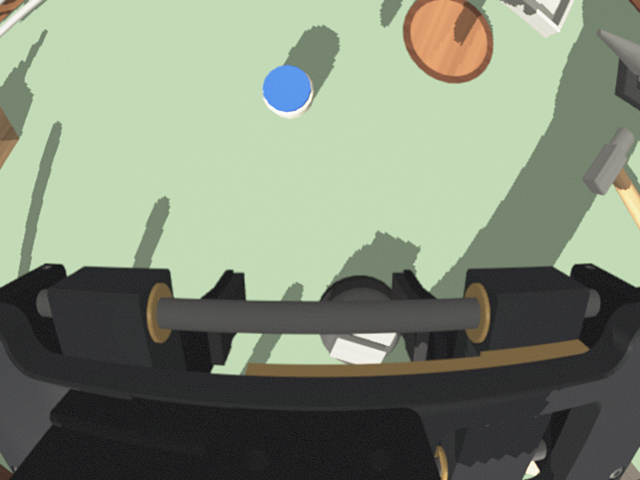

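Pot at (288,92), fitted at (0.625,0.2725). Approaching.

{"method": "play_rows", "body": {
  "motion": [
    [0.28,-0.065,0.1,0,0,0,90],
    [0.57,-0.13,0.3,0,0,0,90],
    [0.57,-0.13,0.5,0,0,0,90],
    [0.57,-0.13,0.5,0,0,0,90],
    [0.57,-0.13,0.5,0,0,0,90]
  ]
}}

```text
time: 27.18
ee_pos: [0.6255, 0.2729, 0.0982]
eef_rot: [0.965, 0.261, 0.001, -0.0]
ft_force: [0.2, -0.0, -0.7]
width: 0.0784
```

```bash
python3 plan.py .625 .2727 .01 30
```

```text
t 27.18 pos [0.6255 0.2729 0.0982] yaw 30.31 w 0.0784 F [ 0.2 -0.  -0.7] q7 -1.83
SHIFT [-3.300e-03 -3.000e-04  4.408e-01] TURN [-0.0001 -0.0007  0.0035]
```

{"method": "play_rows", "body": {
  "motion": [
    [-0.003,0,0.2,0,0,0,90],
    [-0.003,0,0.4,0,0,0,90],
    [-0.003,0,0.44,0,0,0,90],
    [-0.003,0,0.44,0,0,0,90],
    [-0.003,0,0.44,0,0,0,60]
  ],
  "squeeze": 20
}}

```text
time: 27.8
ee_pos: [0.6257, 0.2737, 0.0107]
eef_rot: [0.965, 0.262, 0.001, -0.0]
ft_force: [0.2, 0.2, 0.6]
width: 0.0738
```

{"method": "play_rows", "body": {
  "motion": [
    [0,0,0,0,0,0,30],
    [0,0,0,0,0,0,30],
    [0,0,0,0,0,0,30],
    [0,0,0,0,0,0,30]
  ]
}}

```text
time: 28.3
ee_pos: [0.6245, 0.2731, 0.0082]
eef_rot: [0.965, 0.262, -0.0, -0.0]
ft_force: [-0.3, -0.1, 1.5]
width: 0.0437
```

{"method": "play_rows", "body": {
  "motion": [
    [0,0,-0.25,0,0,0,30],
    [0,0,-0.5,0,0,0,30],
    [0,0,-0.75,0,0,0,30],
    [0,0,-0.9,0,0,0,30],
    [0,0,-0.9,0,0,0,30]
  ]
}}

```text
time: 28.92
ee_pos: [0.6253, 0.2739, 0.1907]
eef_rot: [0.965, 0.262, 0.002, -0.001]
ft_force: [1.0, -0.2, -1.5]
width: 0.0434
```

```bash
python3 plan.py .50 .05 .2 9.7
```

```text
t 28.93 pos [0.6253 0.2739 0.1907] yaw 30.35 w 0.0434 F [ 1.  -0.2 -1.5] q7 -1.79
SHIFT [-1.1062  0.6496 -0.0503] TURN [-0.0005 -0.0022  0.2294]
```

{"method": "play_rows", "body": {
  "motion": [
    [-0.25,0.15,0,0,0,0.06,30],
    [-0.5,0.32,0,0,0,0.12,30],
    [-0.75,0.48,0,0,0,0.18,30],
    [-1,0.65,0,0,0,0.229,30],
    [-1,0.65,0,0,0,0.229,30]
  ]
}}

```text
time: 29.55
ee_pos: [0.516, 0.0538, 0.1867]
eef_rot: [0.997, 0.08, -0.002, 0.002]
ft_force: [0.7, 1.1, -1.2]
width: 0.0434
```

```bash
python3 plan.py .42 -.01 .2 9.7
```

```text
t 29.55 pos [0.516  0.0538 0.1867] yaw 9.20 w 0.0434 F [ 0.7  1.1 -1.2] q7 -1.74
SHIFT [-0.5248  0.2381 -0.0641] TURN [ 0.0018  0.0023 -0.0055]
```

{"method": "play_rows", "body": {
  "motion": [
    [-0.2,0.1,-0.03,0.002,0.002,-0.005,30],
    [-0.4,0.2,-0.06,0.002,0.002,-0.005,30],
    [-0.525,0.238,-0.064,0.002,0.002,-0.005,30],
    [-0.525,0.238,-0.064,0.002,0.002,-0.005,30],
    [-0.525,0.238,-0.064,0.002,0.002,-0.005,30]
  ]
}}

```text
time: 30.18
ee_pos: [0.4226, -0.0041, 0.2007]
eef_rot: [0.996, 0.089, 0.001, -0.002]
ft_force: [-0.4, 0.5, -0.8]
width: 0.044
```

```bash
python3 look.py ring_cone .484 .0015 w12.png; python3 - <<'E'
from cfit import *
w=eyes.camera("wrist");w["fish"]=True
# bench corners via white/grey hull incl. cube, ball region
m=cmask(w,(0,0,190),(180,28,255),(360,60,520,230));x,f=fit([(w,m)],("box",(.08,.08,(.02,.02))),(.5007,-.097,np.radians(86)));print("bench",x.round(4),f)
from scipy.optimize import least_squares
K=np.array(w["mtx"]);R=np.array(w["R"]);o=-R.T@np.array(w["t"])
ds=eyes.regions_of(w,"engraving_ball");print([(d["p"],d["xy"]) for d in ds]); m=ds[0]["region"].astype(np.uint8)
c=max(cv2.findContours(m,cv2.RETR_EXTERNAL,1)[0],key=cv2.contourArea).reshape(-1,2).astype(float)
u=(c-K[:2,2])/K[0,0]; th=np.hypot(*u.T); v=np.c_[u/th[:,None]*np.sin(th)[:,None],np.cos(th)]@R
P=(o+v*((.008-o[2])/v[:,2])[:,None])[:,:2]
s2=least_squares(lambda q:np.hypot(*(P-q[:2]).T)-.045,[.467,.1],loss="soft_l1",f_scale=.001).x;print("ball",s2)
import plan;plan.plan(.5727,.0167,.12,9.7)
E
```

```text
expect px [324.46479483 150.68215707]
[(0.6, array([325., 153.])), (0.6, array([407., 148.]))]
ring_cone [0.4834 0.0005] [] 1-iou 0.041
bench [ 0.5152 -0.072   1.7387] 0.7317686044986947
[(0.59, [219.7, 152.0])]
ball [0.46590526 0.10328754]
t 30.43 pos [ 0.4225 -0.0042  0.2007] yaw 10.26 w 0.0438 F [-0.1 -0.7 -1.3] q7 -1.40
SHIFT [0.7569 0.0326 0.4052] TURN [-0.0028 -0.0014  0.0062]
```

View pics/w12.png

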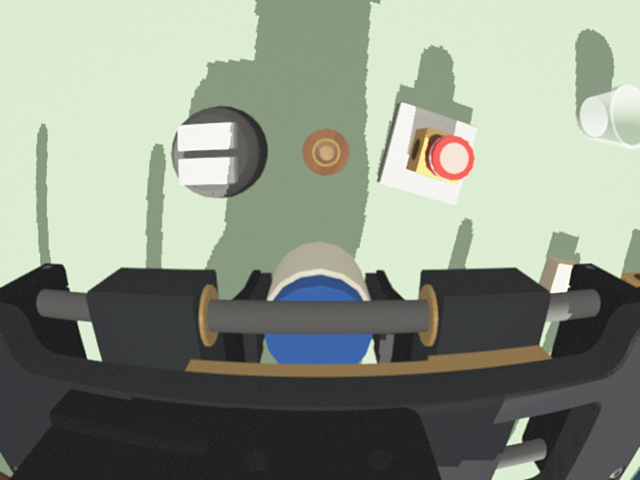

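```bash
python3 - <<'E'
from h import *
from scipy.optimize import least_squares
w=eyes.camera("wrist");w["fish"]=True
pix=np.array([(400,102),(477,129),(456,204),(379,182)],float)
def res(p):
    P=pr(w,shape(("box",(.08,.08,(.02,))),p)[0]); return np.array([(pix[np.argmin(np.hypot(*(pix-a).T))]-a) for a in P]).ravel()
g=least_squares(res,[.5007,-.097,-.065]);print("bench",g.x.round(4),g.fun.round(1))
b=g.x[:2]
for ball in([.466,.102],[.4674,.0995]): print("mid",(b+ball)/2,np.hypot(*(b-ball)),np.degrees(np.arctan2(b[0]-ball[0],ball[1]-b[1])))
E
```

```text
bench [ 0.5004 -0.0964 -0.0713] [-0.8  1.  -0.4  1.8  0.6 -1.4  0.4 -1.2]
mid [0.4831985  0.00278334] 0.20139249892630806 9.834092100038855
mid [0.4838985  0.00153334] 0.19869240147337897 9.559441571130073
```

{"method": "play_rows", "body": {
  "motion": [
    [0.25,0.01,0,0,0,0.006,30],
    [0.5,0.02,0,0,0,0.006,30],
    [0.755,0.033,0.1,-0.002,-0.001,0.006,30],
    [0.755,0.033,0.4,-0.002,-0.001,0.006,30],
    [0.755,0.033,0.5,-0.002,-0.001,0.006,30]
  ]
}}

```text
time: 31.1
ee_pos: [0.5702, 0.016, 0.0976]
eef_rot: [0.996, 0.084, -0.002, -0.001]
ft_force: [0.5, -0.8, -0.0]
width: 0.0433
```

{"method": "play_rows", "body": {
  "motion": [
    [0,0,0,0,0,0,30],
    [0,0,0,0,0,0,30]
  ]
}}

```text
time: 31.35
ee_pos: [0.5732, 0.0157, 0.1037]
eef_rot: [0.996, 0.084, 0.002, 0.0]
ft_force: [1.4, 0.3, -0.3]
width: 0.0437
```

```bash
python3 plan.py .5723 .0165 .03 9.7
```

```text
t 31.35 pos [0.5732 0.0157 0.1037] yaw 9.63 w 0.0437 F [ 1.4  0.3 -0.3] q7 -1.77
SHIFT [-0.0051 -0.0051  0.3684] TURN [ 0.0005 -0.0025 -0.0008]
```

{"method": "play_rows", "body": {
  "motion": [
    [-0.005,-0.005,0.15,0,-0.0025,0,30],
    [-0.005,-0.005,0.3,0,-0.0025,0,30],
    [-0.005,-0.005,0.4,0,-0.0025,0,30],
    [-0.005,-0.005,0.45,0,-0.0025,0,30],
    [-0.005,-0.005,0.45,0,-0.0025,0,30]
  ]
}}

```text
time: 31.98
ee_pos: [0.5713, 0.0166, 0.0117]
eef_rot: [0.996, 0.084, -0.001, 0.0]
ft_force: [0.1, -0.5, -0.7]
width: 0.0436
```

```bash
python3 plan.py .5723 .0165 .0085 9.7
```

```text
t 31.98 pos [0.5713 0.0166 0.0117] yaw 9.64 w 0.0436 F [ 0.1 -0.5 -0.7] q7 -1.84
SHIFT [0.0048 0.0012 0.016 ] TURN [-0.0001  0.0017 -0.0006]
```

{"method": "play_rows", "body": {
  "motion": [
    [0.005,0.001,0.008,0,0.0017,0,30],
    [0.005,0.001,0.015,0,0.0017,0,30],
    [0.005,0.001,0.018,0,0.0017,0,30],
    [0.005,0.001,0.018,0,0.0017,0,30]
  ]
}}

```text
time: 32.48
ee_pos: [0.5723, 0.0165, 0.0081]
eef_rot: [0.996, 0.084, 0.0, 0.0]
ft_force: [-0.7, -0.3, 3.5]
width: 0.0434
```

{"method": "play_rows", "body": {
  "motion": [
    [0,0,0,0,0,0,40],
    [0,0,0,0,0,0,60],
    [0,0,0,0,0,0,80],
    [0,0,0,0,0,0,80],
    [0,0,-0.1,0,0,0,80]
  ]
}}

```text
time: 33.1
ee_pos: [0.571, 0.0166, 0.0272]
eef_rot: [0.996, 0.084, -0.002, -0.0]
ft_force: [0.7, 0.2, 0.5]
width: 0.0678
```

{"method": "play_rows", "body": {
  "motion": [
    [0,0,-0.25,0,0,0,80],
    [0,0,-0.5,0,0,0,80],
    [0,0,-0.75,0,0,0,80],
    [-0.3,0,-0.85,0,0,0,80],
    [-0.6,0,-0.85,0,0,0,80]
  ]
}}

```text
time: 33.72
ee_pos: [0.4538, -0.0024, 0.1998]
eef_rot: [0.996, 0.085, 0.001, -0.0]
ft_force: [-0.9, 0.6, 1.5]
width: 0.0695
```

{"method": "play_rows", "body": {
  "motion": [
    [-0.2,0,0,0,0,0,80],
    [-0.2,0,0,0,0,0,80]
  ]
}}

```text
time: 33.98
ee_pos: [0.4128, -0.0111, 0.199]
eef_rot: [0.997, 0.083, 0.0, 0.003]
ft_force: [-0.2, -1.1, 0.5]
width: 0.0694
```

```bash
cat > chk.py <<'E'
from cfit import *
from scipy.optimize import least_squares
w=eyes.camera("wrist");w["fish"]=True;save(w,"w13.png")
for n,p in(("flux_pot",(.5723,.0165)),("ring_cone",(.4836,.001))):
    h=.02; m=mask(w,n,pr(w,[*p,h])[0],30)
    if m is None: print(n,"none");continue
    x,f=fit([(w,m)],KIND[n],p);print("wrist",n,x.round(4),round(f,3))
import plan;plan.plan(.4,0,.3,9.7)
E
python3 chk.py
```

```text
wrist flux_pot [0.5723 0.0163] 0.06
wrist ring_cone [0.4838 0.0007] 0.059
t 34.12 pos [ 0.4153 -0.01    0.1986] yaw 9.69 w 0.0692 F [-0.1  0.2 -0.1] q7 -1.37
SHIFT [-0.0663 -0.0616 -0.5072] TURN [ 0.0003 -0.0007 -0.0001]
```

View pics/w13.png

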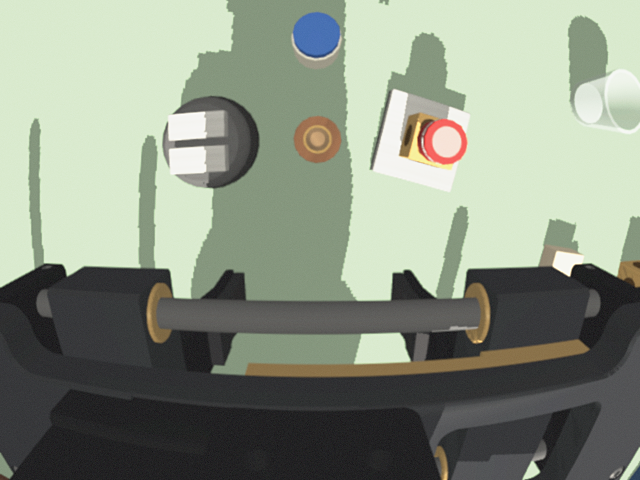

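The pot is at (316,38) and the cone at (317,138), with the stack in order. Pot to cone is 0.0899 m and the cone is within about 1 mm of the midpoint. I'll run a last fixed-camera check and then hand in.

```bash
python3 - <<'E'
from h import *
T=dict(flux_pot=(.5723,.0165),ring_cone=(.4836,.001),gem_tin=(.5001,-.0968),tumbler=(.597,-.296),soldering_brick=(.3915,-.2976,.03))
for cn in("scene","side"):
    c=eyes.camera(cn)
    for n,p in T.items():
        z=.06 if n=="gem_tin" else 0; m=mask(c,n,pr(c,[*p[:2],z+.02])[0],16)
        if m is None: print(cn,n,"not seen");continue
        x,f=fit([(c,m)],KIND[n],p,z);print(cn,n,x.round(4),round(f,3))
s=r.read_state();print(s["time"],np.abs(s["joint_vel"]).max())
job.close_job()
E
```

```text
scene flux_pot [0.5723 0.0184] 0.036
scene ring_cone [0.4833 0.0023] 0.07
scene gem_tin [ 0.5002 -0.0964] 0.056
scene tumbler [ 0.5928 -0.3024] 0.172
scene soldering_brick [ 0.3921 -0.297   0.0141] 0.084
side flux_pot [0.5726 0.0203] 0.059
side ring_cone [0.4831 0.0039] 0.077
side gem_tin [ 0.5006 -0.0933] 0.147
side tumbler [ 0.5997 -0.2878] 0.154
side soldering_brick not seen
34.725 0.002279543895509711
the job is handed in; nothing more can be done
```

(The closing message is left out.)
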